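Change over the curing carousel

TASK

Change over the curing carousel: snap every painted sample stick out of the rack's spring clips, lay each flat in a cradle of the carousel with its nail outwards at the rim, and click the carousel round until all their nails are under the arched lamp, the carousel resting in a click stop. The two finished sticks that are under the lamp now must come out and be laid in the steel tray. When all of that is done press the lamp's start button fully down and let go, and leave the other things on the desk where they are.

Things in the scene. Friction and masses are not known exactly. Their poses are not given: they have to be found in the camera images.
- stick_1: Painted sample stick: 14 mm round wooden handle 84 mm long, 16 mm square butt cap 8 mm long on its -x end, 13 mm wide nail on its +x end; 116 mm over all, 30 g. Origin at mid-handle on the axis, +x runs to the nail. Starts level in the rack's lower front tier, its +y end, in two clips, nail towards the rack's +y. Absent (None) in some starts.
- stick_2: Painted sample stick: 14 mm round wooden handle 84 mm long, 16 mm square butt cap 8 mm long on its -x end, 13 mm wide nail on its +x end; 116 mm over all, 30 g. Origin at mid-handle on the axis, +x runs to the nail. Starts level in the rack's lower front tier, its -y end, in two clips, nail towards the rack's +y. Absent (None) in some starts.
- stick_3: Painted sample stick: 14 mm round wooden handle 84 mm long, 16 mm square butt cap 8 mm long on its -x end, 13 mm wide nail on its +x end; 116 mm over all, 30 g. Origin at mid-handle on the axis, +x runs to the nail. Starts level in the rack's upper rear tier, its +y end, in two clips, nail towards the rack's -y. Absent (None) in some starts.
- stick_4: Painted sample stick: 14 mm round wooden handle 84 mm long, 16 mm square butt cap 8 mm long on its -x end, 13 mm wide nail on its +x end; 116 mm over all, 30 g. Origin at mid-handle on the axis, +x runs to the nail. Starts level in the rack's upper rear tier, its -y end, in two clips, nail towards the rack's -y. Absent (None) in some starts.
- cured_1: Finished sample stick, like the painted ones: 14 mm round wooden handle 84 mm long, 16 mm square butt cap 8 mm long on its -x end, 13 mm wide nail on its +x end; 116 mm over all, 30 g. Origin at mid-handle on the axis, +x runs to the nail. Starts in the carousel's rear cradle (towards the lamp), nail outwards.
- cured_2: Finished sample stick, like the painted ones: 14 mm round wooden handle 84 mm long, 16 mm square butt cap 8 mm long on its -x end, 13 mm wide nail on its +x end; 116 mm over all, 30 g. Origin at mid-handle on the axis, +x runs to the nail. Starts in the cradle 45 degrees clockwise (from above) of the rear one, nail outwards under the lamp.
- rack: Fixed rack, base 130 x 270 x 8 mm, origin under its middle, open front to -x. Stick middles at x -35, y +-66, 45 mm up and x +35, y +-66, 90 mm up. Each place has two sprung C clips on posts behind the stick, 30 mm either side of its middle (52 mm free between them), open to the rack's -x: pulled straight forward with about 8 N a stick snaps out within 15 mm. Lifting takes about twice that.
- cure_unit: Fixed curing unit: carousel on a round base, its far part under a white arched lamp. Origin on the carousel's axis at table level, +x points to the lamp, -x is the open loading side. The lamp spans 70 to 170 mm along +x, is 298 mm wide (278 inside) and 107 mm high (inside 97 at the middle, 60 at 130 mm to the side); its mouth faces -x.
- carousel (a joint): Angle of the carousel (rad, anticlockwise from above, 0 at the start). It turns either way, more than a full turn, by about 0.25 N m, with sprung click stops every 45 degrees (0.785 rad); let go past half-way it pulls itself on into the next stop.
- carousel_top (a point): Centre of the 250 mm disc's top face, 26 mm above the table; turns with it. Eight radial cradles at 45 degree steps from this frame's +x: two V saddles, 8 mm wide, 50 and 110 mm out, clear between them for fingers. A stick lies level along the radius, middle 80 mm out and 28 mm above the disc, nail past the rim; the V's catch it within 9 mm to the side.
- carousel_grip (a point): Middle of the black turning grip on the carousel's axis, 86 mm above the table: a bar 46 mm long (this frame's x), 16 mm thick (y), 24 mm high; it turns with the carousel.
- start (a joint): Travel of the lamp's start button: 0 out, 0.005 m fully pressed; springs back; needs 5 N.
- start_top (a point): Top of the round white start button (22 mm) on the crown of the lamp, 128 mm above the table; it presses downwards.
- tray: Loose low steel tray, 150 x 210 mm, 20 mm high, wall and floor 3 mm; origin under its middle.
- gel_pot: Bystander: black screw-lid gel pot, 54 mm wide, 34 mm high.
- file: Bystander: grey nail file, 154 x 24 x 6 mm.
- buffer: Bystander: white buffer block, 94 x 26 x 26 mm.
- remover: Bystander: green glass bottle with steel cap, 70 mm wide, 115 mm high.
- cleanser: Bystander: clear glass bottle with steel cap, 70 mm wide, 115 mm high.
- polish: Bystander: small polish bottle with black cap, 30 mm wide, 70 mm high.
- stick_1_nail (a point): Middle of the nail of stick_1, on the handle's axis, 53 mm from its middle.
- stick_2_nail (a point): Middle of the nail of stick_2, on the handle's axis, 53 mm from its middle.
- stick_3_nail (a point): Middle of the nail of stick_3, on the handle's axis, 53 mm from its middle.
- stick_4_nail (a point): Middle of the nail of stick_4, on the handle's axis, 53 mm from its middle.

How it is judged:
On the way, in this order (a step that is already met when the one before it is completed fails the run):
1. every painted stick lies in a cradle with its nail outwards under the lamp, the carousel rests in a click stop and both finished sticks lie in the tray (x of each of stick_1_nail, stick_2_nail, stick_3_nail, stick_4_nail in the frame of cure_unit above 0.07 m and z of stick_1 in the frame of carousel_top between 0.024 and 0.032 m and z of stick_1_nail in the frame of carousel_top between 0.023 and 0.033 m and horizontal distance between stick_1_nail and carousel_top between 0.119 and 0.147 m and horizontal distance between stick_1 and carousel_top between 0.066 and 0.094 m and linear speed of each of stick_1, stick_2, stick_3, stick_4, cured_1, cured_2 below 0.02 m/s and z of stick_2 in the frame of carousel_top between 0.024 and 0.032 m and z of stick_2_nail in the frame of carousel_top between 0.023 and 0.033 m and horizontal distance between stick_2_nail and carousel_top between 0.119 and 0.147 m and horizontal distance between stick_2 and carousel_top between 0.066 and 0.094 m and z of stick_3 in the frame of carousel_top between 0.024 and 0.032 m and z of stick_3_nail in the frame of carousel_top between 0.023 and 0.033 m and horizontal distance between stick_3_nail and carousel_top between 0.119 and 0.147 m and horizontal distance between stick_3 and carousel_top between 0.066 and 0.094 m and z of stick_4 in the frame of carousel_top between 0.024 and 0.032 m and z of stick_4_nail in the frame of carousel_top between 0.023 and 0.033 m and horizontal distance between stick_4_nail and carousel_top between 0.119 and 0.147 m and horizontal distance between stick_4 and carousel_top between 0.066 and 0.094 m and x of cured_1 in the frame of tray between -0.075 and 0.075 m and y of cured_1 in the frame of tray between -0.105 and 0.105 m and z of cured_1 in the frame of tray between 0.004 and 0.026 m and x of cured_2 in the frame of tray between -0.075 and 0.075 m and y of cured_2 in the frame of tray between -0.105 and 0.105 m and z of cured_2 in the frame of tray between 0.004 and 0.026 m and (angle between the x axis of carousel_top and the x axis of cure_unit, either way round below 0.07 rad or angle between the x axis of carousel_top and the x axis of cure_unit, either way round between 0.715 and 0.855 rad or angle between the x axis of carousel_top and the x axis of cure_unit, either way round above 1.5 rad) and velocity of joint carousel between -0.05 and 0.05 rad/s), for 0.3 s.
2. the start button is pressed fully down (value of joint start above 0.004 m), for 0.05 s.
At the end, for the whole second after the job is handed in: Painted sticks at rest in cradles (middle 80 +-14 mm from the axis, height within 4 mm), nails outwards and 70 mm or more past the axis towards the lamp; carousel still, within 0.07 rad of a click stop; finished sticks at rest in the tray; button out again (all of step 1 and value of joint start below 0.002 m); the robot touches nothing.
It fails at once if a bystander on the desk was moved by more than 5 cm (distance of any of gel_pot, file, buffer, remover, cleanser, polish from where it was at the start of the episode above 0.05 m).
It fails at once if a bottle was tipped over (angle between any of remover, cleanser, polish's own z axis and vertical above 0.7 rad).
Of stick_1, stick_2, stick_3, stick_4 only 2 to 3 are there at a start; the rules pass over those that are not, and their reading is None.
At some moment in a run one of tray may be knocked a few centimetres aside while the robot is not near it.
Once in a run the grip may slacken for a moment while it holds something.
It also fails if it takes over 210 s, if anything falls off the work surface, if the arm or the gripper's body presses on something with over 40 N, if the wrist force passes 120 N, or if a joint passes its speed limit or range.

ROBOT

A 6-joint arm with a two-finger parallel gripper is mounted at the origin on the work surface. World frame = base frame: x ahead of the robot, y to its left, z up, the work surface at z = 0. Lengths are in m, angles in rad, forces in N, time in s.
With the tool pointing down it reaches from about 0.35 to 0.8 m from the base axis. Payload 7.3 kg.
Tool frame: the origin (TCP) lies on the mounting face of the last link; the fingertips stand 173 mm ahead of it and the grasp point (between the pads) lies 155 mm ahead of it; z points along the fingers, y is the line along which they close (so a half turn about z gives the same grasp; the last joint's range is limited). The gripper opens to 85 mm and grips with 20 to 120 N. Pads are 22 mm wide; open, the fingers measure 114 mm over their backs; the gripper's body (76 mm by 85 mm) begins 54 mm behind the grasp point. The pads swing forward as they close: fully open they stand 13 mm farther back than shut.
Start: joints at [1.006, 0.342, 1.524, -0, 1.275, -0.146], TCP at [0.213, 0.48, 0.405] pointing down, gripper open.
Joint ranges: [-2.53, 2.53], [-0.77, 2.02], [0.04, 2.7], [-1, 4.14], [0.28, 2.66], [-3.11, 3.11]. Speed limits (rad/s): [2.57, 2.57, 3.14, 3.14, 3.14, 3.14].

INTERFACE

Orientations are given as a unit quaternion [w, x, y, z].
In Python, from workcell import read_state, viewer, ticket, finder gives the robot as it stands. The module is installed in compiled form; this text tells all that it offers.
- The arm moves only by the tool step_arm, never from a script. Its argument "moves" is a list of rows, each a list of 7 numbers: the shift along the tool's x, y, z in mm, then the turn, a rotation vector about the tool's x, y, z in rad, then the opening, from 0 (shut) to 1 (fully open). In form: [[dx, dy, dz, ax, ay, az, gripper], ...]. A call has 1 to 5 rows; each row shifts and turns the commanded pose from where the row before left it, along the tool's axes as they then stand; what a row does not reach is not made up. A row lasts 1/12 s, in which the tool goes at most 41.7 mm and 7.16 degrees, less where a joint would pass 70% of its speed; a pose out of reach is approached as far as the arm can. A call with a gripper value outside its range is refused whole. The fingers move at their own pace and stop on an object; the grip force is fixed at half the most. Time passes only in rows, so rows that do not move let the fingers close. It gives the time, the measured TCP pose, the force, the opening and the grip force at its end, in the units of the state.
- read_state(): the state, without advancing time (a new reading comes with each control period).
- viewer.grab_frame(name): name is "scene" or "side" or "wrist"; returns (picture, depth): 420x560x3 uint8, red, green, blue; 420x560 float32, m along the optical axis (not along the pixel's ray), 0 where there is no reading.
- viewer.calibration(name): a dict with "mtx" (3x3 intrinsics, pixels), "rvec" (rotation vector, rad) and "tvec" (3), from world to camera coordinates, as OpenCV has them. Camera axes: x right, y down, z forward; pixel columns grow to the right and rows downward; lengths in m; the calibration is good to about 2 mm. A picture is of the moment at which its call begins: read the wrist's pose just before it. calibration takes no time and is no camera call; for the wrist camera it gives the pose at the moment of the call.
- ticket.finish_job(): hands the job in; it is judged then, once.
Trained networks look in the newest picture that a camera, given by its name, has taken for a name from the list of things; names that differ only in an ending like _2 or _b are one class to them, and where a whole thing is asked for, a point or a joint stands for the part that bears it (a point fixed in the world has none). Each returns a list of dicts, best first, with "score" (0 to 1); they miss things now and then, are a little off and sometimes report something else, mostly with a low value. They report only what shows in the picture. A call takes as long as a camera call.
- finder.search_frame(label, camera): "box" ([left, top, width, height] as shares, 0 to 1, of the picture: columns of its width, rows of its height, round what is visible of it).
- finder.masks_of(label, camera): "pixels" (420x560 bool, what is visible of it) and "box" ([left, top, width, height] as shares, 0 to 1, of the picture: columns of its width, rows of its height, round what is visible of it).
The state is a dict: "time": time; "q": joint angles; "dq": joint speeds; "joint_torque": joint torques, N m; "ee_pos": TCP position; "tool_rot": TCP orientation; "force": force on the tool from outside, world axes, zero at the start; "wrist_torque": the same for the moment, N m; "width": finger opening in m; "gripper_force": force on a finger pad.
Only numpy, scipy, OpenCV 4.12 (cv2) and the standard library are available. Lean on these libraries where they do the work, as an engineer would, in place of code of your own. Each camera call takes 0.05 s, during which the arm holds its last target. There are 200 camera calls.

## Working session

There is one attempt and no reset: what is moved stays moved. The work goes in short steps, Python scripts to look and compute and a tool call to move; the robot and the scene stay as the last step left them, time stands still between calls to the robot, and variables do not carry over. Pictures are saved under pics/ and viewed, at most 14 in all, crops included, and the job is handed in when it is done.

Besides the shell and the picture viewer there is one more tool, called after ">>>" by a JSON object that holds its "api" and its "payload", one argument or row to a line. step_arm: Moves the arm, as the interface text tells. Its arguments: {"type":"object","properties":{"moves":{"type":"array"}},"required":["moves"]}

```bash
mkdir -p pics; cat > h.py <<'E'
import numpy as np, cv2
from scipy.spatial.transform import Rotation as R
from workcell import read_state, viewer, ticket, finder
def cam(n):
    c=viewer.calibration(n); Rm=cv2.Rodrigues(np.array(c['rvec'],float))[0]
    return np.array(c['mtx'],float),Rm,np.array(c['tvec'],float).ravel()
def grab(n,save=None):
    c=cam(n); p,d=viewer.grab_frame(n)
    if save: cv2.imwrite('pics/'+save,p[:,:,::-1])
    return p,d,c
def cloud(d,c,m=None):
    K,Rm,t=c; ok=d>0
    if m is not None: ok&=m
    v,u=np.nonzero(ok); z=d[v,u]
    pc=np.stack([(u-K[0,2])/K[0,0]*z,(v-K[1,2])/K[1,1]*z,z],1)
    return (pc-t)@Rm
def Rt(s): q=s['tool_rot']; return R.from_quat([q[1],q[2],q[3],q[0]])
def proj(P,c):
    K,Rm,t=c; q=(np.atleast_2d(P)@Rm.T+t)@K.T; return q[:,:2]/q[:,2:]
E
python3 - <<'E'
from h import *
s=read_state(); print({k:np.round(v,3) for k,v in s.items()})
print(Rt(s).as_matrix().round(3))
for n in ['scene','side']:
    p,d,c=grab(n,n+'0.png'); print(n,'campos',(-c[1].T@c[2]).round(3),c[0][0,0])
    for l in ['stick_1','cured_1','rack','cure_unit','carousel','carousel_grip','start_top','tray','gel_pot','file','buffer','remover','cleanser','polish']:
        for m in finder.masks_of(l,n)[:5]:
            P=cloud(d,c,m['pixels'])
            if len(P): print(l,round(m['score'],2),[round(b*k) for b,k in zip(m['box'],[560,420,560,420])],np.median(P,0).round(3),P.min(0).round(3),P.max(0).round(3))
E
```

```text
{'time': np.float64(0.0), 'q': array([ 1.006,  0.343,  1.525,  0.   ,  1.275, -0.146]), 'dq': array([ 0.001, -0.   ,  0.   , -0.001,  0.001,  0.   ]), 'joint_torque': array([-0.0000e+00, -4.3367e+01, -2.4601e+01, -0.0000e+00,  8.0000e-03,
        0.0000e+00]), 'ee_pos': array([0.213, 0.48 , 0.404]), 'tool_rot': array([-0.   ,  0.208,  0.978, -0.001]), 'force': array([ 0.898,  0.211, -0.378]), 'wrist_torque': array([-0.003, -0.049,  0.005]), 'gripper_force': np.float64(0.0), 'width': np.float64(0.085)}
[[-0.914  0.407 -0.001]
 [ 0.407  0.914 -0.001]
 [ 0.    -0.002 -1.   ]]
scene campos [1.132 0.55  0.975] 466.78444078480527
stick_1 0.76 [331, 259, 42, 30] [0.56  0.248 0.096] [0.497 0.165 0.002] [0.569 0.301 0.101]
stick_1 0.69 [379, 293, 40, 36] [0.566 0.391 0.096] [0.499 0.321 0.007] [0.573 0.433 0.102]
stick_1 0.62 [352, 255, 39, 32] [0.491 0.261 0.051] [0.447 0.184 0.001] [0.499 0.319 0.057]
cured_1 0.55 [250, 228, 10, 2] [ 0.587 -0.038  0.061] [ 0.561 -0.065  0.026] [ 0.595 -0.029  0.066]
rack 0.58 [322, 260, 124, 104] [0.547 0.34  0.009] [ 0.432  0.179 -0.004] [0.596 0.456 0.106
[... 3412 characters left out ...]
.492 0.269 0.054]
buffer 0.61 [202, 182, 36, 14] [0.353 0.245 0.021] [ 0.305  0.22  -0.   ] [0.399 0.281 0.029]
remover 0.81 [329, 149, 22, 36] [0.707 0.239 0.068] [ 0.677  0.223 -0.001] [0.78  0.53  0.117]
remover 0.5 [250, 291, 90, 93] [ 0.499 -0.331  0.004] [ 0.414 -0.431 -0.002] [ 0.59  -0.189  0.024]
remover 0.33 [219, 266, 14, 31] [ 0.374 -0.193  0.037] [ 0.354 -0.2   -0.002] [ 0.388 -0.097  0.073]
cleanser 0.79 [391, 266, 43, 64] [ 0.728 -0.313  0.068] [ 0.703 -0.329 -0.002] [ 0.77  -0.27   0.118]
cleanser 0.49 [286, 141, 1, 9] [0.561 0.35  0.096] [0.555 0.319 0.092] [0.565 0.393 0.101]
polish 0.91 [218, 269, 16, 28] [ 0.374 -0.193  0.035] [ 0.354 -0.2   -0.001] [ 0.388 -0.119  0.073]
```

```bash
python3 - <<'E'
import cv2
a=cv2.imread('pics/scene0.png')[130:400,110:470]; b=cv2.imread('pics/side0.png')[120:400,190:450]
cv2.imwrite('pics/a.png',cv2.resize(a,None,fx=2.2,fy=2.2)[:600]); cv2.imwrite('pics/b.png',cv2.resize(b,None,fx=2.1,fy=2.1)[:600])
E
```

```text
(no output)
```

View pics/a.png

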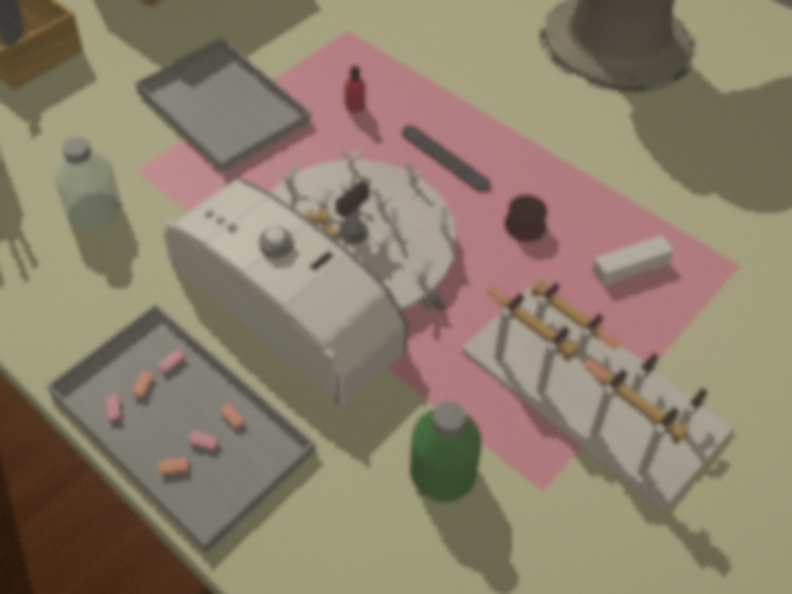

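View pics/b.png

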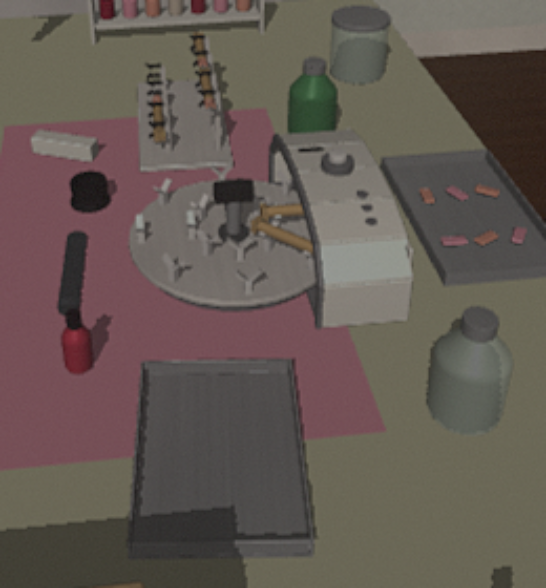

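```bash
python3 - <<'E'
from h import *
cl=[]
for n in ['scene','side']:
    p,d,c=grab(n); P=cloud(d,c); cl.append(P); 
    C=P[(abs(P[:,2]-.026)<.004)&(np.hypot(P[:,0]-.53,P[:,1]+.0)<.16)]
    # circle fit robust
    x0=np.array([.53,0,.125])
    from scipy.optimize import least_squares
    H=cv2.convexHull((C[:,:2]*1e4).astype(np.int32)).reshape(-1,2)/1e4
    f=least_squares(lambda v:np.hypot(H[:,0]-v[0],H[:,1]-v[1])-v[2],x0,loss='soft_l1',f_scale=.002); print(n,'disc',f.x.round(4))
    B=P[(abs(P[:,2]-.008)<.004)&(P[:,0]>.4)&(P[:,0]<.62)&(P[:,1]>.17)&(P[:,1]<.5)]
    print('rack',cv2.minAreaRect(B[:,:2].astype(np.float32)))
    T=P[(P[:,2]>.085)&(P[:,2]<.106)&(P[:,0]>.5)&(P[:,0]<.6)&(P[:,1]>.15)&(P[:,1]<.5)]
    v=np.polyfit(T[:,1],T[:,0],1); print('upper line x=a*y+b',v,T.min(0),T.max(0))
    G=P[(abs(P[:,2]-.098)<.006)&(np.hypot(P[:,0]-.53,P[:,1])<.045)]
    print('grip',len(G),G.mean(0),cv2.minAreaRect(G[:,:2].astype(np.float32)))
    L=P[(P[:,2]>.105)&(P[:,0]>.57)&(P[:,0]<.75)&(abs(P[:,1])<.1)]
    print('lampcrown',cv2.minAreaRect(L[:,:2].astype(np.float32)))
    for m in finder.masks_of('tray',n)[:1]:
        Q=cloud(d,c,cv2.erode(m['pixels'].astype(np.uint8),np.ones((3,3)))>0);print('tray',cv2.minAreaRect(Q[:,:2].astype(np.float32)))
E
```

```text
scene disc [ 0.5573 -0.0131  0.1245]
rack ((0.51008540391922, 0.33477890491485596), (0.3293297290802002, 0.21972979605197906), 89.98409271240234)
upper line x=a*y+b [0.03945074 0.55032667] [0.54226666 0.18532892 0.08505607] [0.58071225 0.43330841 0.10502837]
grip 81 [ 0.55488167 -0.01029995  0.09743229] ((0.5547032356262207, -0.011103847995400429), (0.039484862238168716, 0.01725531928241253), 1.092941403388977)
lampcrown ((0.6764407157897949, -0.011259227991104126), (0.10268660634756088, 0.15627647936344147), 0.058083318173885345)
tray ((0.5007479786872864, -0.31795403361320496), (0.21614190936088562, 0.15354801714420319), 84.15739440917969)
side disc [ 0.5551 -0.0136  0.1237]
rack ((0.5092754364013672, 0.3385257124900818), (0.21675711870193481, 0.3199356198310852), 0.6415696740150452)
upper line x=a*y+b [0.040647   0.54787859] [0.54397601 0.18602968 0.08503012] [0.57832263 0.43170317 0.10392418]
grip 82 [ 0.55261364 -0.01543739  0.09697836] ((0.5533710718154907, -0.013568520545959473), (0.018782101571559906, 0.03617604821920395), 82.73200225830078)
lampcrown ((0.6748573780059814, -0.017179645597934723), (0.13612377643585205, 0.10034362971782684), 89.48580932617188)
tray ((0.4989924132823944, -0.31881099939346313), (0.2129247635602951, 0.1486114114522934), 83.46320343017578)
```

>>> {"api": "step_arm", "payload": {
  "moves": [
    [0,0,0,0,0,-0.105,1],
    [0,0,0,0,0,-0.105,1],
    [0,0,0,0,0,-0.105,1],
    [0,0,0,0,0,-0.105,1],
    [0,-40,0,0,0,0,1]
  ]
}}

```text
time: 2.12
ee_pos: [0.2142, 0.4429, 0.4039]
tool_rot: [0.0, -0.004, 1.0, 0.001]
force: [0.5, -0.6, 1.0]
width: 0.0856
gripper_force: 0.0
```

>>> {"api": "step_arm", "payload": {
  "moves": [
    [-28,-28,0,0,0,0,1],
    [-28,-28,0,0,0,0,1],
    [-28,-28,0,0,0,0,1],
    [-28,-28,0,0,0,0,1],
    [-28,-28,0,0,0,0,1]
  ]
}}

```text
time: 2.53
ee_pos: [0.3546, 0.2983, 0.405]
tool_rot: [0.0, -0.001, 1.0, 0.0]
force: [0.4, 1.7, 0.0]
width: 0.0853
gripper_force: 0.0
```

>>> {"api": "step_arm", "payload": {
  "moves": [
    [-15,-35,0,0,0,0,0.6],
    [-15,-35,0,0,0,0,0.6],
    [-15,-35,0,0,0,0,0.6],
    [-15,-35,0,0,0,0,0.6],
    [-15,-35,0,0,0,0,0.6]
  ]
}}

```text
time: 2.95
ee_pos: [0.4292, 0.1231, 0.4049]
tool_rot: [0.0, -0.001, 1.0, 0.0]
force: [1.1, 0.7, 0.3]
width: 0.051
gripper_force: 0.0
```

>>> {"api": "step_arm", "payload": {
  "moves": [
    [-25,-27,0,0,0,0,0.6],
    [-25,-27,0,0,0,0,0.6],
    [-25,-27,0,0,0,0,0.6],
    [-25,-27,0,0,0,0,0.6],
    [-25,-27,0,0,0,0,0.6]
  ]
}}

```text
time: 3.37
ee_pos: [0.555, -0.0117, 0.4048]
tool_rot: [0.0, -0.0, 1.0, 0.0]
force: [1.0, 1.2, -0.3]
width: 0.051
gripper_force: 0.0
```

>>> {"api": "step_arm", "payload": {
  "moves": [
    [0,0,30,0,0,0,0.6],
    [0,0,30,0,0,0,0.6],
    [0,0,0,0,0,0,0.6]
  ]
}}

```text
time: 3.62
ee_pos: [0.5529, -0.0105, 0.3391]
tool_rot: [-0.005, 0.0, 1.0, 0.001]
force: [-0.8, -0.9, -0.7]
width: 0.0509
gripper_force: 0.0
```

```bash
python3 - <<'E'
from h import *
s=read_state(); print(s['ee_pos'].round(4),s['q'].round(2))
p,d,c=grab('wrist','w1.png'); print('cam',(-c[1].T@c[2]).round(3), c[1][2].round(2))
P=cloud(d,c)
for z0,z1,r in [(.09,.104,.04),(.018,.034,.14)]:
    G=P[(P[:,2]>z0)&(P[:,2]<z1)&(np.hypot(P[:,0]-.555,P[:,1]+.013)<r)]
    print(len(G),G.mean(0).round(4),cv2.minAreaRect(G[:,:2].astype(np.float32)))
L=P[(P[:,2]>.08)&(P[:,0]>.59)&(P[:,0]<.75)]
print(len(L), L.min(0),L.max(0))
e=[L[abs(L[:,1]-y)<.006][:,0].min().round(4) for y in (-.1,-.07,-.04,-.01,.02,.05,.08)]; print(e)
for l in ['cured_1','carousel_grip','start_top']:
  for m in finder.masks_of(l,'wrist')[:3]:
    Q=cloud(d,c,m['pixels']); print(l,round(m['score'],2),m['box'],np.median(Q,0).round(4),cv2.minAreaRect(Q[:,:2].astype(np.float32)))
E
```

```text
[ 0.5529 -0.0105  0.3391] [-0.16  0.45  1.54  0.    1.16 -1.73]
cam [ 0.474 -0.01   0.308] [ 0.31  0.   -0.95]
1465 [ 0.5587 -0.0122  0.0963] ((0.5604342818260193, -0.012120358645915985), (0.015810107812285423, 0.04587164893746376), 89.30068969726562)
49205 [ 0.5408 -0.0117  0.0249] ((0.5583651661872864, -0.012390121817588806), (0.244778111577034, 0.24786488711833954), 1.400967001914978)
10753 [ 0.62734018 -0.14101531  0.08005001] [0.73234672 0.12032424 0.11922252]Traceback (most recent call last):
  File "<stdin>", line 10, in <module>
    return umr_minimum(a, axis, None, out, keepdims, initial, where)
ValueError: zero-size array to reduction operation minimum which has no identity
```

View pics/w1.png

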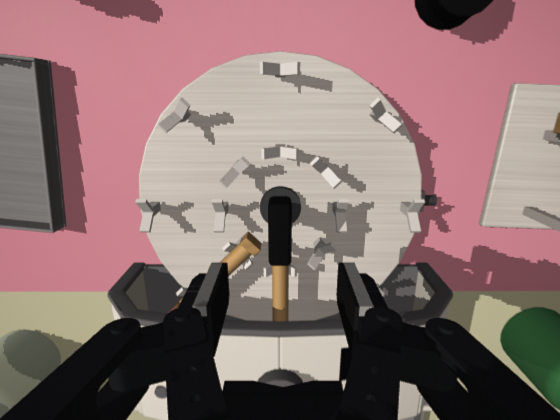

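>>> {"api": "step_arm", "payload": {
  "moves": [
    [-6,-2,30,0,0,0,0.6],
    [0,0,34,0,0,0,0.6],
    [0,0,30,0,0,0,0.6],
    [0,0,0,0,0,0,0.6],
    [0,0,0,0,0,0,0.6]
  ]
}}

```text
time: 4.08
ee_pos: [0.5604, -0.0116, 0.2517]
tool_rot: [-0.0, -0.001, 1.0, 0.0]
force: [0.6, 1.4, 0.6]
width: 0.0515
gripper_force: 0.0
```

>>> {"api": "step_arm", "payload": {
  "moves": [
    [1,0,6,0,0,0,0.6],
    [0,0,0,0,0,0,0.0],
    [0,0,0,0,0,0,0.0],
    [0,0,0,0,0,0,0.0],
    [0,0,0,0,0,0,0.0]
  ]
}}

```text
time: 4.5
ee_pos: [0.5595, -0.0121, 0.2464]
tool_rot: [0.001, -0.001, 1.0, -0.0]
force: [-2.2, -1.9, 6.6]
width: 0.0146
gripper_force: 59.1
```

>>> {"api": "step_arm", "payload": {
  "moves": [
    [0,0,0,0,0,0,0.0],
    [0,0,0,0,0,0,0.0],
    [0,0,0,0,0,0.08,0.0],
    [0,0,0,0,0,0.1,0.0],
    [0,0,0,0,0,0.1,0.0]
  ]
}}

```text
time: 4.92
ee_pos: [0.5594, -0.0123, 0.2464]
tool_rot: [0.001, 0.141, 0.99, -0.001]
force: [-1.5, -2.8, 7.5]
width: 0.0151
gripper_force: 59.3
```

Gripped; 1.291 rad remain of the 90° turn.

>>> {"api": "step_arm", "payload": {
  "moves": [
    [0,0,0,0,0,0.11,0.0],
    [0,0,0,0,0,0.11,0.0],
    [0,0,0,0,0,0.11,0.0],
    [0,0,0,0,0,0.11,0.0],
    [0,0,0,0,0,0.11,0.0]
  ]
}}

```text
time: 5.33
ee_pos: [0.5592, -0.0128, 0.2463]
tool_rot: [0.001, 0.405, 0.914, -0.001]
force: [-2.5, -5.1, 9.3]
width: 0.0149
gripper_force: 60.2
```

>>> {"api": "step_arm", "payload": {
  "moves": [
    [0,0,0,0,0,0.11,0.0],
    [0,0,0,0,0,0.11,0.0],
    [0,0,0,0,0,0.11,0.0],
    [0,0,0,0,0,0.11,0.0],
    [0,0,0,0,0,0.11,0.0]
  ]
}}

```text
time: 5.75
ee_pos: [0.5588, -0.0131, 0.2464]
tool_rot: [0.001, 0.638, 0.77, -0.001]
force: [-6.3, -6.4, 9.3]
width: 0.0151
gripper_force: 59.6
```

>>> {"api": "step_arm", "payload": {
  "moves": [
    [0,0,0,0,0,0.1,0.0],
    [0,0,0,0,0,0.091,0.0],
    [0,0,0,0,0,0,0.0],
    [0,0,0,0,0,0,0.6],
    [0,0,0,0,0,0,0.6]
  ]
}}

```text
time: 6.17
ee_pos: [0.5592, -0.012, 0.2453]
tool_rot: [0.0, 0.707, 0.707, 0.0]
force: [0.4, -0.4, 0.2]
width: 0.0379
gripper_force: 0.0
```

>>> {"api": "step_arm", "payload": {
  "moves": [
    [0,0,0,0,0,0,0.6],
    [0,0,-30,0,0,0,0.6],
    [0,0,-40,0,0,0,0.6],
    [0,0,-30,0,0,0,0.6],
    [0,0,0,0,0,0,0.6]
  ]
}}

```text
time: 6.58
ee_pos: [0.5605, -0.0118, 0.3513]
tool_rot: [0.005, 0.707, 0.708, 0.004]
force: [0.6, -0.2, 0.2]
width: 0.0513
gripper_force: 0.0
```

```bash
python3 - <<'E'
from h import *
s=read_state(); print(s['ee_pos'].round(4),s['q'].round(2),s['tool_rot'].round(3))
p,d,c=grab('wrist','w2.png')
for l in ['cured_1','carousel_grip']:
  for m in finder.masks_of(l,'wrist')[:4]:
    Q=cloud(d,c,m['pixels']); print(l,round(m['score'],2),(np.array(m['box'])*[560,420,560,420]).round(),np.median(Q,0).round(4),cv2.minAreaRect(Q[:,:2].astype(np.float32)))
E
```

```text
[ 0.5605 -0.0118  0.3513] [-0.16  0.45  1.51  0.    1.17 -0.16] [0.005 0.707 0.708 0.004]
cured_1 0.95 [270. 248.  17. 101.] [ 0.5606 -0.101   0.0584] ((0.5613139271736145, -0.10619857907295227), (0.10641872137784958, 0.014520098455250263), 89.3448715209961)
carousel_grip 0.82 [132.  40. 246. 277.] [0.5538 0.0115 0.0249] ((0.5371597409248352, -0.025087818503379822), (0.28128138184547424, 0.2267215996980667), 89.49552917480469)
```

View pics/w2.png

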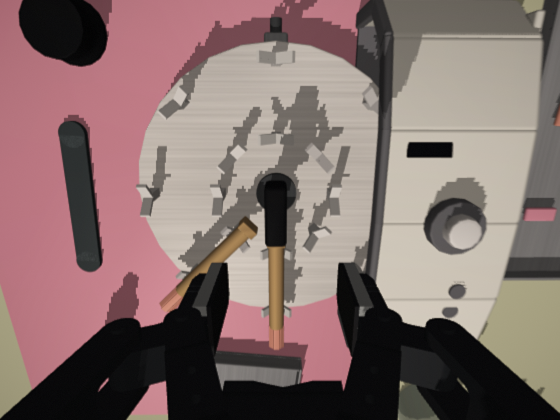

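>>> {"api": "step_arm", "payload": {
  "moves": [
    [-40,0,0,0,0,0,0.4],
    [-40,0,0,0,0,0,0.4],
    [0,0,30,0,0,0,0.4],
    [0,0,30,0,0,0,0.4],
    [0,0,30,0,0,0,0.4]
  ]
}}

```text
time: 7.15
ee_pos: [0.5584, -0.0926, 0.2521]
tool_rot: [-0.001, 0.707, 0.707, -0.0]
force: [0.5, -0.4, -0.3]
width: 0.034
gripper_force: 0.0
```

>>> {"api": "step_arm", "payload": {
  "moves": [
    [0,0,20,0,0,0,0.4],
    [0,0,20,0,0,0,0.4],
    [0,0,0,0,0,0,0.4],
    [0,0,0,0,0,0,0.0],
    [0,0,0,0,0,0,0.0]
  ]
}}

```text
time: 7.57
ee_pos: [0.5592, -0.0919, 0.2148]
tool_rot: [-0.0, 0.707, 0.708, -0.0]
force: [0.3, -1.2, -0.1]
width: 0.0118
gripper_force: 61.7
```

>>> {"api": "step_arm", "payload": {
  "moves": [
    [0,0,0,0,0,0,0.0],
    [0,0,0,0,0,0,0.0],
    [0,0,0,0,0,0,0.0]
  ]
}}

```text
time: 7.82
ee_pos: [0.5594, -0.092, 0.2157]
tool_rot: [0.001, 0.707, 0.707, 0.001]
force: [1.2, -0.6, -0.6]
width: 0.012
gripper_force: 58.4
```

>>> {"api": "step_arm", "payload": {
  "moves": [
    [0,0,-25,0,0,0,0],
    [0,0,-35,0,0,0,0],
    [0,0,-40,0,0,0,0],
    [-36,-5,0,0,0,0,0],
    [-36,-5,0,0,0,0,0]
  ]
}}

```text
time: 8.23
ee_pos: [0.5499, -0.1634, 0.3186]
tool_rot: [0.003, 0.705, 0.709, 0.001]
force: [0.4, -0.8, -0.4]
width: 0.0118
gripper_force: 58.6
```

>>> {"api": "step_arm", "payload": {
  "moves": [
    [-36,-5,0,0,0,0,0],
    [-36,-5,0,0,0,0,0],
    [-36,-5,0,0,0,0,0],
    [-38,-4,0,0,0,0,0],
    [0,0,0,0,0,0,0]
  ]
}}

```text
time: 8.65
ee_pos: [0.529, -0.3162, 0.3154]
tool_rot: [0.002, 0.709, 0.706, -0.001]
force: [0.2, 0.5, -0.5]
width: 0.0117
gripper_force: 58.6
```

```bash
cat > tray.py <<'E'
from h import *
s=read_state(); print(s['ee_pos'].round(4),s['width'])
for n in ['scene','side']:
    p,d,c=grab(n,'t_%s.png'%n)
    for m in finder.masks_of('tray',n)[:1]:
        Q=cloud(d,c,cv2.erode(m['pixels'].astype(np.uint8),np.ones((3,3)))>0);Q=Q[Q[:,2]<.04];print('tray',n,cv2.minAreaRect(Q[:,:2].astype(np.float32)))
    for m in finder.masks_of('cured_1',n)[:3]:
        Q=cloud(d,c,m['pixels']); print('cured',round(m['score'],2),np.median(Q,0).round(3),len(Q))
E
python3 tray.py
```

```text
[ 0.529  -0.3162  0.3154] 0.011683584908034889
tray scene ((0.501191258430481, -0.31863531470298767), (0.21433033049106598, 0.15301205217838287), 83.78965759277344)
cured 0.58 [ 0.483 -0.089  0.061] 99
cured 0.39 [ 0.532 -0.286  0.16 ] 73
tray side ((0.4994964897632599, -0.3188641369342804), (0.2128230482339859, 0.1486099362373352), 83.93413543701172)
cured 0.88 [ 0.529 -0.332  0.16 ] 345
```

>>> {"api": "step_arm", "payload": {
  "moves": [
    [0,0,40,0,0,0,0],
    [0,0,40,0,0,0,0],
    [0,0,35,0,0,0,0],
    [0,0,15,0,0,0,0],
    [0,0,6,0,0,0,0]
  ]
}}

```text
time: 9.37
ee_pos: [0.5296, -0.3076, 0.1768]
tool_rot: [-0.004, 0.706, 0.708, -0.0]
force: [-14.8, 11.3, 37.3]
width: 0.0119
gripper_force: 79.1
```

>>> {"api": "step_arm", "payload": {
  "moves": [
    [0,0,0,0,0,0,0],
    [0,0,0,0,0,0,0.3],
    [0,0,0,0,0,0,0.3],
    [0,0,0,0,0,0,0.3],
    [0,0,-35,0,0,0,0.3]
  ]
}}

```text
time: 9.78
ee_pos: [0.5288, -0.3085, 0.2084]
tool_rot: [-0.006, 0.707, 0.708, -0.001]
force: [-1.2, 0.4, -0.3]
width: 0.0253
gripper_force: 0.0
```

>>> {"api": "step_arm", "payload": {
  "moves": [
    [0,0,-40,0,0,0,0.3],
    [0,0,-40,0,0,0,0.3],
    [0,0,-25,0,0,0,0.3],
    [36,-5,0,0,0,0,0.4],
    [36,-5,0,0,0,0,0.4]
  ]
}}

```text
time: 10.2
ee_pos: [0.5204, -0.2386, 0.3214]
tool_rot: [0.003, 0.708, 0.706, 0.001]
force: [0.7, 0.4, -0.8]
width: 0.0343
gripper_force: 0.0
```

```bash
python3 tray.py
```

```text
[ 0.5204 -0.2386  0.3214] 0.03428228665152799
tray scene ((0.5011114478111267, -0.31895893812179565), (0.21720008552074432, 0.15252543985843658), 83.75369262695312)
cured 0.55 [ 0.533 -0.31   0.017] 118
tray side ((0.49956214427948, -0.318937212228775), (0.212092325091362, 0.14619620144367218), 83.58830261230469)
cured 0.94 [ 0.529 -0.331  0.016] 288
cured 0.57 [ 0.483 -0.091  0.059] 143
```

>>> {"api": "step_arm", "payload": {
  "moves": [
    [34,-3.5,0,0,0,0,0.4],
    [34,-3.5,0,0,0,0,0.4],
    [34,-3.5,0,0,0,0,0.4],
    [34,-3.5,0,0,0,0,0.4],
    [34,-3.5,0,0,0,0,0.4]
  ]
}}

```text
time: 10.92
ee_pos: [0.5027, -0.0677, 0.3186]
tool_rot: [0.0, 0.707, 0.707, 0.0]
force: [0.1, 1.1, -0.0]
width: 0.034
gripper_force: 0.0
```

>>> {"api": "step_arm", "payload": {
  "moves": [
    [0,0,0,0,0,0.112,0.4],
    [0,0,0,0,0,0.112,0.4],
    [0,0,0,0,0,0.112,0.4],
    [0,0,0,0,0,0.112,0.4],
    [0,0,0,0,0,0.112,0.4]
  ]
}}

```text
time: 11.33
ee_pos: [0.5032, -0.0689, 0.3186]
tool_rot: [0.0, 0.876, 0.482, 0.0]
force: [-0.5, 0.3, 0.5]
width: 0.0343
gripper_force: 0.0
```

>>> {"api": "step_arm", "payload": {
  "moves": [
    [0,0,0,0,0,0.112,0.4],
    [0,0,0,0,0,0.113,0.4],
    [0,0,30,0,0,0,0.4],
    [0,0,0,0,0,0,0.4],
    [0,0,0,0,0,0,0.4]
  ]
}}

```text
time: 11.75
ee_pos: [0.5025, -0.0687, 0.2877]
tool_rot: [-0.001, 0.924, 0.383, -0.001]
force: [0.3, -0.1, -0.4]
width: 0.0344
gripper_force: 0.0
```

```bash
cat > d.py <<'E'
import sys
from h import *
# usage: d.py x y z psi_deg : delta in tool axes (mm), az
def delta(x,y,z,psi):
    s=read_state(); M=Rt(s).as_matrix(); p=np.radians(psi)
    ty=np.array([np.cos(p),np.sin(p),0]); tz=np.array([0,0,-1.]); tx=np.cross(ty,tz)
    T=np.stack([tx,ty,tz],1); dw=np.array([x,y,z])-s['ee_pos']
    print('now',s['ee_pos'].round(4),'shift(mm) now-axes',(M.T@dw*1e3).round(1),'target-axes',(T.T@dw*1e3).round(1),'rotvec',R.from_matrix(M.T@T).as_rotvec().round(3),'w',s['width'].round(4))
if __name__=='__main__': delta(*map(float,sys.argv[1:5]))
E
python3 d.py .5026 -.0688 .214 -45
python3 - <<'E'
from h import *
p,d,c=grab('wrist')
for m in finder.masks_of('cured_1','wrist')[:3]:
    Q=cloud(d,c,m['pixels']); print(round(m['score'],2),np.median(Q,0).round(4),cv2.minAreaRect(Q[:,:2].astype(np.float32)))
E
```

```text
0.81 [ 0.5364 -0.2848  0.015 ] ((0.5368103384971619, -0.23339124023914337), (0.2762828767299652, 0.021299079060554504), 86.77916717529297)
0.62 [ 0.5059 -0.0679  0.0583] ((0.48432019352912903, -0.08986880630254745), (0.1579611897468567, 0.018626699224114418), 45.566650390625)Traceback (most recent call last):
  File "d.py", line 9, in <module>
    if __name__=='__main__': delta(*map(float,sys.argv[1:5]))
                             ~~~~~^^^^^^^^^^^^^^^^^^^^^^^^^^^
  File "d.py", line 8, in delta
    print('now',s['ee_pos'].round(4),'shift(mm) now-axes',(M.T@dw*1e3).round(1),'target-axes',(T.T@dw*1e3).round(1),'rotvec',R.from_matrix(M.T@T).as_rotvec().round(3),'w',s['width'].round(4))
                                                                                                                                                                           ^^^^^^^^^^^^^^^^
AttributeError: 'float' object has no attribute 'round'
```

>>> {"api": "step_arm", "payload": {
  "moves": [
    [0,0,30,0,0,0,0.4],
    [0,0,30,0,0,0,0.4],
    [0,0,13,0,0,0,0.4],
    [0,0,0,0,0,0,0.4],
    [0,0,0,0,0,0,0]
  ]
}}

```text
time: 12.27
ee_pos: [0.5031, -0.0682, 0.2163]
tool_rot: [0.0, 0.924, 0.383, 0.0]
force: [-0.1, -0.4, 0.6]
width: 0.0232
gripper_force: 0.0
```

>>> {"api": "step_arm", "payload": {
  "moves": [
    [0,0,0,0,0,0,0],
    [0,0,0,0,0,0,0],
    [0,0,0,0,0,0,0],
    [0,0,-25,0,0,0,0],
    [0,0,-35,0,0,0,0]
  ]
}}

```text
time: 12.68
ee_pos: [0.5018, -0.0678, 0.2748]
tool_rot: [-0.002, 0.924, 0.383, -0.002]
force: [0.8, -0.7, -0.0]
width: 0.0112
gripper_force: 58.6
```

>>> {"api": "step_arm", "payload": {
  "moves": [
    [0,0,-40,0,0,0,0],
    [0,0,0,0,0,-0.112,0],
    [0,0,0,0,0,-0.112,0],
    [0,0,0,0,0,-0.112,0],
    [0,0,0,0,0,-0.112,0]
  ]
}}

```text
time: 13.1
ee_pos: [0.5026, -0.068, 0.3169]
tool_rot: [0.001, 0.814, 0.581, 0.001]
force: [0.1, 0.1, 1.0]
width: 0.0115
gripper_force: 58.6
```

>>> {"api": "step_arm", "payload": {
  "moves": [
    [0,0,0,0,0,-0.112,0],
    [0,0,0,0,0,-0.112,0],
    [0,0,0,0,0,-0.113,0],
    [-35,-5,0,0,0,0,0],
    [-35,-5,0,0,0,0,0]
  ]
}}

```text
time: 13.52
ee_pos: [0.4928, -0.1375, 0.3166]
tool_rot: [0.001, 0.705, 0.709, 0.0]
force: [0.2, 0.4, -0.1]
width: 0.0114
gripper_force: 58.6
```

```bash
sed -i "s/s\['width'\].round(4)/round(s['width'],4)/" d.py; python3 d.py .47 -.308 .184 0; python3 tray.py
```

```text
now [ 0.4928 -0.1375  0.3166] shift(mm) now-axes [-170.4  -24.   132.6] target-axes [-170.5  -22.8  132.6] rotvec [0.002 0.    0.006] w 0.0114
[ 0.4928 -0.1375  0.3166] 0.011413968095994338
tray scene ((0.5016435384750366, -0.31935206055641174), (0.21645347774028778, 0.15336525440216064), 84.20098114013672)
cured 0.66 [ 0.534 -0.314  0.016] 131
cured 0.43 [ 0.495 -0.102  0.159] 72
cured 0.18 [0.361 0.256 0.025] 431
tray side ((0.49968382716178894, -0.31904032826423645), (0.21259362995624542, 0.14734499156475067), 83.9042739868164)
cured 0.9 [ 0.529 -0.326  0.016] 362
cured 0.58 [ 0.492 -0.155  0.159] 176
```

>>> {"api": "step_arm", "payload": {
  "moves": [
    [-34,-5,0,0,0,0,0],
    [-34,-5,0,0,0,0,0],
    [-34,-5,0,0,0,0,0],
    [-34,-5,0,0,0,0,0],
    [-34,-3,0,0,0,0,0]
  ]
}}

```text
time: 14.23
ee_pos: [0.4699, -0.3082, 0.3159]
tool_rot: [-0.0, 0.706, 0.708, 0.0]
force: [0.4, 0.2, 0.0]
width: 0.0119
gripper_force: 58.6
```

>>> {"api": "step_arm", "payload": {
  "moves": [
    [0,0,40,0,0,0,0],
    [0,0,40,0,0,0,0],
    [0,0,35,0,0,0,0],
    [0,0,15,0,0,0,0],
    [0,0,0,0,0,0,0]
  ]
}}

```text
time: 14.65
ee_pos: [0.4692, -0.306, 0.1818]
tool_rot: [-0.004, 0.706, 0.708, -0.0]
force: [0.1, 0.8, 0.4]
width: 0.0117
gripper_force: 58.6
```

>>> {"api": "step_arm", "payload": {
  "moves": [
    [0,0,0,0,0,0,0],
    [0,0,0,0,0,0,0.3],
    [0,0,0,0,0,0,0.3],
    [0,0,0,0,0,0,0.3],
    [0,0,-35,0,0,0,0.3]
  ]
}}

```text
time: 15.07
ee_pos: [0.4685, -0.3068, 0.2168]
tool_rot: [-0.005, 0.707, 0.707, -0.0]
force: [-0.1, 0.9, -0.5]
width: 0.0257
gripper_force: 0.0
```

>>> {"api": "step_arm", "payload": {
  "moves": [
    [0,0,-40,0,0,0,0.4],
    [0,0,-40,0,0,0,0.4],
    [0,0,-40,0,0,0,0.4],
    [40,0,0,0,0,0,0.4],
    [40,0,0,0,0,0,0.4]
  ]
}}

```text
time: 15.48
ee_pos: [0.4699, -0.2287, 0.3447]
tool_rot: [0.004, 0.708, 0.706, 0.001]
force: [0.2, 0.6, -0.4]
width: 0.0342
gripper_force: 0.0
```

```bash
python3 d.py .5 0.29 .34 0; python3 tray.py
```

```text
now [ 0.4699 -0.2287  0.3447] shift(mm) now-axes [518.8  28.8   2.3] target-axes [518.7  30.1   4.7] rotvec [ 0.008  0.005 -0.002] w 0.0342
[ 0.4699 -0.2287  0.3447] 0.034219878522968775
tray scene ((0.5007430911064148, -0.3175188899040222), (0.21634049713611603, 0.152678981423378), 83.64424896240234)
cured 0.68 [ 0.533 -0.299  0.017] 125
cured 0.51 [ 0.474 -0.309  0.016] 172
cured 0.5 [ 0.368 -0.019  0.007] 328
tray side ((0.49907124042510986, -0.31933748722076416), (0.21246464550495148, 0.14576420187950134), 83.90084075927734)
cured 0.77 [ 0.529 -0.323  0.016] 383
cured 0.71 [ 0.47  -0.316  0.016] 363
```

>>> {"api": "step_arm", "payload": {
  "moves": [
    [40,3,-3,0,0,0,0.4],
    [40,3,-3,0,0,0,0.4],
    [40,3,-3,0,0,0,0.4],
    [40,3,-3,0,0,0,0.4],
    [40,3,-3,0,0,0,0.4]
  ]
}}

```text
time: 16.2
ee_pos: [0.4848, -0.0275, 0.3558]
tool_rot: [0.0, 0.708, 0.707, 0.0]
force: [1.1, 0.4, 0.0]
width: 0.0342
gripper_force: 0.0
```

>>> {"api": "step_arm", "payload": {
  "moves": [
    [40,3,-3,0,0,0,0.4],
    [40,3,-3,0,0,0,0.4],
    [40,3,-3,0,0,0,0.4],
    [40,3,-3,0,0,0,0.4],
    [40,3,-3,0,0,0,0.4]
  ]
}}

```text
time: 16.62
ee_pos: [0.5, 0.1731, 0.3709]
tool_rot: [0.0, 0.707, 0.707, 0.0]
force: [1.4, 0.6, 0.3]
width: 0.0344
gripper_force: 0.0
```

>>> {"api": "step_arm", "payload": {
  "moves": [
    [40,3,0,0,0,0,0.4],
    [40,3,0,0,0,0,0.4],
    [30,3,0,0,0,0,0.4],
    [0,0,0,0,0,0,0.4],
    [0,0,0,0,0,0,0.4]
  ]
}}

```text
time: 17.03
ee_pos: [0.5088, 0.2828, 0.37]
tool_rot: [0.0, 0.706, 0.708, -0.0]
force: [-0.4, -0.1, -0.0]
width: 0.0338
gripper_force: 0.0
```

```bash
cat > rk.py <<'E'
from h import *
import sys
s=read_state(); print(s['ee_pos'].round(4))
p,d,c=grab('wrist',sys.argv[1])
P=cloud(d,c)
for l in ['stick_1']:
  for m in finder.masks_of(l,'wrist')[:5]:
    Q=cloud(d,c,cv2.erode(m['pixels'].astype(np.uint8),np.ones((3,3)))>0); Q=Q[Q[:,2]>np.percentile(Q[:,2],60)-.012]
    print(l,round(m['score'],2),(np.array(m['box'])*[560,420,560,420]).round(),np.median(Q,0).round(4),'top',np.percentile(Q[:,2],95).round(4),cv2.minAreaRect(Q[:,:2].astype(np.float32)),Q[:,1].min().round(3),Q[:,1].max().round(3))
for m in finder.masks_of('rack','wrist')[:1]: pass
B=P[(abs(P[:,2]-.008)<.005)&(P[:,0]>.4)&(P[:,0]<.64)&(P[:,1]>.15)&(P[:,1]<.55)]
print('base',cv2.minAreaRect(B[:,:2].astype(np.float32)))
E
python3 rk.py w3.png
```

```text
[0.5088 0.2828 0.37  ]
stick_1 0.91 [253. 152.  20. 120.] [0.492  0.2646 0.0493] top 0.0515 ((0.4909811317920685, 0.2615773677825928), (0.11445525288581848, 0.014517397619783878), 88.82398986816406) 0.204 0.319
stick_1 0.86 [334. 181.  30.  89.] [0.5602 0.2662 0.0949] top 0.0969 ((0.5610861778259277, 0.26598289608955383), (0.07160814851522446, 0.014450962655246258), 88.80189514160156) 0.23 0.302
stick_1 0.7 [344.   0.  38. 164.] [0.5644 0.3766 0.0943] top 0.0961 ((0.5651856660842896, 0.3719084560871124), (0.10700564831495285, 0.013359039090573788), 87.49322509765625) 0.318 0.426
base ((0.4983970522880554, 0.31635725498199463), (0.2634020447731018, 0.19034697115421295), 87.7375259399414)
```

View pics/w3.png

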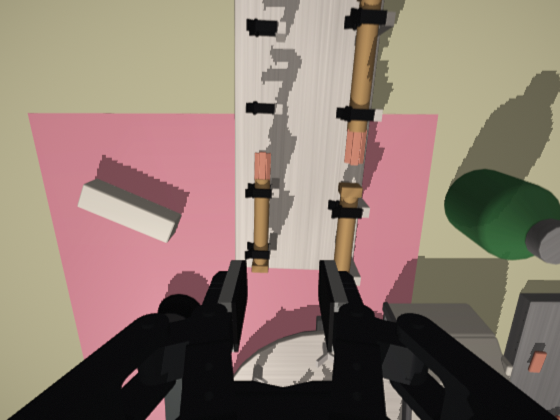

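>>> {"api": "step_arm", "payload": {
  "moves": [
    [0,0,0,0,0,0.039,0.4],
    [-30,-17,0,0,0,0,0.4],
    [0,0,40,0,0,0,0.4],
    [0,0,40,0,0,0,0.4],
    [0,0,30,0,0,0,0.4]
  ]
}}

```text
time: 17.6
ee_pos: [0.4899, 0.2505, 0.2593]
tool_rot: [0.0, 0.721, 0.692, -0.0]
force: [-0.4, 0.7, -0.4]
width: 0.0343
gripper_force: 0.0
```

>>> {"api": "step_arm", "payload": {
  "moves": [
    [0,0,20,0,0,0,0.4],
    [0,0,0,0,0,0,0.4],
    [0,0,0,0,0,0,0.4]
  ]
}}

```text
time: 17.85
ee_pos: [0.4905, 0.2515, 0.2406]
tool_rot: [-0.0, 0.721, 0.693, -0.001]
force: [-0.3, 0.1, 0.5]
width: 0.0341
gripper_force: 0.0
```

```bash
python3 d.py .4908 .2535 .2 -2.2
```

```text
now [0.4905 0.2515 0.2406] shift(mm) now-axes [ 2.1  0.3 40.6] target-axes [ 2.   0.2 40.6] rotvec [-0.002  0.001 -0.002] w 0.0341
```

>>> {"api": "step_arm", "payload": {
  "moves": [
    [2,0,20,0,0,0,0.4],
    [0,0,20,0,0,0,0.4],
    [0,0,0,0,0,0,0.4],
    [0,0,0,0,0,0,0],
    [0,0,0,0,0,0,0]
  ]
}}

```text
time: 18.27
ee_pos: [0.4897, 0.2546, 0.2023]
tool_rot: [-0.001, 0.721, 0.693, -0.001]
force: [-1.0, -0.8, 4.9]
width: 0.0123
gripper_force: 59.9
```

>>> {"api": "step_arm", "payload": {
  "moves": [
    [0,0,0,0,0,0,0],
    [0,0,0,0,0,0,0],
    [0,0,0,0,0,0,0]
  ]
}}

```text
time: 18.52
ee_pos: [0.4896, 0.2547, 0.2025]
tool_rot: [-0.0, 0.72, 0.693, -0.0]
force: [-6.2, 0.0, 1.8]
width: 0.0119
gripper_force: 58.4
```

>>> {"api": "step_arm", "payload": {
  "moves": [
    [0,-4,0,0,0,0,0],
    [0,-5,0,0,0,0,0],
    [0,-6,0,0,0,0,0],
    [0,-7,0,0,0,0,0],
    [0,-8,0,0,0,0,0]
  ]
}}

```text
time: 18.93
ee_pos: [0.4602, 0.2558, 0.2019]
tool_rot: [0.0, 0.721, 0.693, 0.001]
force: [-0.8, 1.1, -0.0]
width: 0.0119
gripper_force: 58.8
```

>>> {"api": "step_arm", "payload": {
  "moves": [
    [0,0,0,0,0,0,0],
    [0,0,-30,0,0,0,0],
    [0,0,-40,0,0,0,0],
    [0,0,-40,0,0,0,0],
    [0,0,0,0,0,0,0]
  ]
}}

```text
time: 19.35
ee_pos: [0.4617, 0.2566, 0.3183]
tool_rot: [0.003, 0.72, 0.694, 0.006]
force: [1.4, 1.5, -0.1]
width: 0.0121
gripper_force: 58.8
```

```bash
python3 d.py .479 -.0122 .31 90; python3 - <<'E'
from h import *
for n in ['side','scene']:
  p,d,c=grab(n,'s1%s.png'%n)
  for m in finder.masks_of('stick_1',n)[:4]:
    Q=cloud(d,c,cv2.erode(m['pixels'].astype(np.uint8),np.ones((2,2)))>0)
    if len(Q): print(n,round(m['score'],2),np.median(Q,0).round(4),len(Q),np.percentile(Q,5,0).round(3),np.percentile(Q,95,0).round(3))
E
```

```text
now [0.4617 0.2566 0.3183] shift(mm) now-axes [-268.    27.2    7.2] target-axes [ -17.3 -268.8    8.3] rotvec [ 0.014  0.006 -1.608] w 0.0121
side 0.58 [0.5631 0.3501 0.0952] 54 [0.557 0.323 0.08 ] [0.572 0.408 0.101]
side 0.49 [0.4636 0.2286 0.1665] 66 [0.457 0.205 0.156] [0.468 0.294 0.17 ]
side 0.45 [0.557  0.2483 0.0964] 27 [0.553 0.194 0.095] [0.562 0.269 0.098]
scene 0.68 [ 0.3811 -0.177   0.0382] 141 [ 0.369 -0.187  0.007] [ 0.389 -0.169  0.065]
scene 0.65 [0.5604 0.2538 0.0953] 163 [0.555 0.198 0.091] [0.567 0.3   0.099]
scene 0.6 [0.5656 0.3835 0.0961] 227 [0.559 0.328 0.09 ] [0.571 0.431 0.1  ]
scene 0.55 [0.465  0.2894 0.1603] 85 [0.461 0.212 0.156] [0.468 0.315 0.165]
```

>>> {"api": "step_arm", "payload": {
  "moves": [
    [-38,4,0,0,0,0,0],
    [-38,4,0,0,0,0,0],
    [-38,4,0,0,0,0,0],
    [-38,4,0,0,0,0,0],
    [-38,4,0,0,0,0,0]
  ]
}}

```text
time: 19.97
ee_pos: [0.4723, 0.0636, 0.309]
tool_rot: [-0.001, 0.72, 0.694, -0.001]
force: [0.9, 0.3, -0.8]
width: 0.0119
gripper_force: 58.8
```

>>> {"api": "step_arm", "payload": {
  "moves": [
    [-38,4,0,0,0,0,0],
    [-38,4,0,0,0,0,0],
    [0,0,0,0,0,-0.115,0],
    [0,0,0,0,0,-0.115,0],
    [0,0,0,0,0,-0.115,0]
  ]
}}

```text
time: 20.38
ee_pos: [0.4776, -0.0121, 0.3088]
tool_rot: [-0.002, 0.589, 0.808, -0.001]
force: [0.3, -0.4, -0.1]
width: 0.0119
gripper_force: 58.8
```

>>> {"api": "step_arm", "payload": {
  "moves": [
    [0,0,0,0,0,-0.115,0],
    [0,0,0,0,0,-0.115,0],
    [0,0,0,0,0,-0.115,0],
    [0,0,0,0,0,-0.115,0],
    [0,0,0,0,0,-0.115,0]
  ]
}}

```text
time: 20.8
ee_pos: [0.4776, -0.011, 0.3089]
tool_rot: [-0.002, 0.335, 0.942, -0.0]
force: [-0.3, -0.3, -0.2]
width: 0.0116
gripper_force: 58.8
```

>>> {"api": "step_arm", "payload": {
  "moves": [
    [0,0,0,0,0,-0.115,0],
    [0,0,0,0,0,-0.115,0],
    [0,0,0,0,0,-0.115,0],
    [0,0,0,0,0,-0.115,0],
    [0,0,0,0,0,-0.115,0]
  ]
}}

```text
time: 21.22
ee_pos: [0.4777, -0.011, 0.3089]
tool_rot: [-0.002, 0.054, 0.999, 0.0]
force: [-0.1, 0.7, -0.5]
width: 0.0117
gripper_force: 58.8
```

>>> {"api": "step_arm", "payload": {
  "moves": [
    [0,0,0,0,0,-0.115,0],
    [0,0,0,0,0,0,0],
    [0,0,0,0,0,0,0]
  ]
}}

```text
time: 21.47
ee_pos: [0.4778, -0.011, 0.3094]
tool_rot: [-0.001, 0.001, 1.0, 0.0]
force: [-0.4, -0.1, 0.1]
width: 0.0116
gripper_force: 58.8
```

```bash
python3 d.py .478 -.0122 .213 90; python3 - <<'E'
from h import *
p,d,c=grab('wrist','w4.png')
for m in finder.masks_of('stick_1','wrist')[:3]:
    Q=cloud(d,c,m['pixels']); print(round(m['score'],2),np.median(Q,0).round(4),cv2.minAreaRect(Q[:,:2].astype(np.float32)))
P=cloud(d,c)
# saddle tops at theta=180
for r in (.05,.11):
    S=P[(P[:,2]>.034)&(P[:,2]<.062)&(abs(P[:,0]-(.559-r))<.007)&(abs(P[:,1]+.0122)<.03)]; print(r,len(S),S.mean(0) if len(S) else '',S[:,1].min() if len(S) else '',S[:,1].max() if len(S) else '')
E
```

```text
now [ 0.4778 -0.011   0.3094] shift(mm) now-axes [-0.5 -1.2 96.4] target-axes [-0.2 -1.2 96.4] rotvec [ 0.001 -0.003 -0.002] w 0.0116
0.8 [ 0.458  -0.0109  0.1559] ((0.5347239971160889, -0.010071223601698875), (0.241984024643898, 0.03016853705048561), 1.0891690254211426)
0.05 74 [ 0.51232587 -0.01488292  0.05361588] -0.042056285910319534 0.017755374898038117
0.11 49 [ 0.45056588 -0.02503318  0.05391151] -0.026273181587195993 -0.02396453798886075
```

View pics/w4.png

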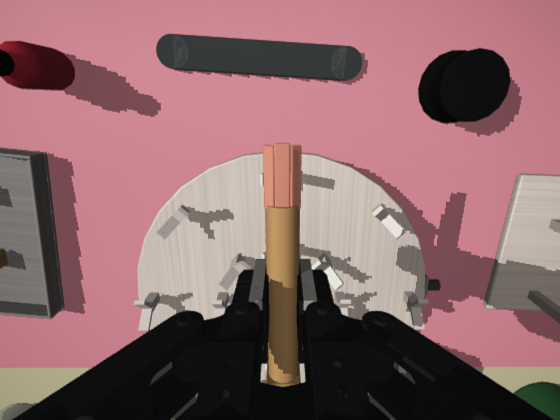

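>>> {"api": "step_arm", "payload": {
  "moves": [
    [0,-1,40,0,0,0,0],
    [0,0,30,0,0,0,0],
    [0,0,16,0,0,0,0],
    [0,0,8,0,0,0,0],
    [0,0,2,0,0,0,0]
  ]
}}

```text
time: 21.98
ee_pos: [0.4778, -0.012, 0.2133]
tool_rot: [-0.001, 0.0, 1.0, 0.0]
force: [-0.5, -0.6, 0.1]
width: 0.0118
gripper_force: 58.8
```

>>> {"api": "step_arm", "payload": {
  "moves": [
    [0,0,0,0,0,0,0],
    [0,0,0,0,0,0,0]
  ]
}}

```text
time: 22.15
ee_pos: [0.4786, -0.0121, 0.2156]
tool_rot: [0.001, -0.0, 1.0, -0.0]
force: [-0.2, -0.1, -0.0]
width: 0.0119
gripper_force: 58.8
```

>>> {"api": "step_arm", "payload": {
  "moves": [
    [0,0,2,0,0,0,0],
    [0,0,0,0,0,0,0.35],
    [0,0,0,0,0,0,0.35],
    [0,0,0,0,0,0,0.35],
    [0,0,-30,0,0,0,0.4]
  ]
}}

```text
time: 22.57
ee_pos: [0.4766, -0.0119, 0.2393]
tool_rot: [-0.004, -0.0, 1.0, 0.001]
force: [-0.8, 0.4, 0.5]
width: 0.034
gripper_force: 0.0
```

>>> {"api": "step_arm", "payload": {
  "moves": [
    [0,0,-40,0,0,0,0.4],
    [0,0,-40,0,0,0,0.4],
    [0,0,-25,0,0,0,0.4],
    [0,0,0,0,0,0,0.4],
    [0,0,0,0,0,0,0.4]
  ]
}}

```text
time: 22.98
ee_pos: [0.4782, -0.012, 0.3492]
tool_rot: [0.002, -0.001, 1.0, -0.0]
force: [0.1, 0.9, -1.4]
width: 0.0344
gripper_force: 0.0
```

```bash
python3 d.py .479 -.0122 .34 90; python3 - <<'E'
from h import *
for n in ['wrist','side']:
  p,d,c=grab(n,'w5%s.png'%n)
  for m in finder.masks_of('stick_1',n)[:3]:
    Q=cloud(d,c,cv2.erode(m['pixels'].astype(np.uint8),np.ones((2,2)))>0); print(n,round(m['score'],2),np.median(Q,0).round(4),cv2.minAreaRect(Q[:,:2].astype(np.float32)),np.percentile(Q,[2,98],0).round(3).tolist())
E
```

```text
now [ 0.4782 -0.012   0.3492] shift(mm) now-axes [-0.8 -0.2  9.2] target-axes [-0.8 -0.2  9.2] rotvec [-0.001  0.004  0.001] w 0.0344
wrist 0.96 [0.5571 0.1963 0.0934] ((0.5580125451087952, 0.19754403829574585), (0.023796314373612404, 0.01459166593849659), 83.5411148071289) [[0.552, 0.186, 0.091], [0.565, 0.206, 0.095]]
wrist 0.8 [ 0.4695 -0.0119  0.0583] ((0.4737469553947449, -0.011670106090605259), (0.015053360722959042, 0.114029660820961), 89.55342102050781) [[0.419, -0.019, 0.049], [0.528, -0.005, 0.061]]
side 0.79 [ 0.4755 -0.0174  0.0575] ((0.47211042046546936, 0.016073694452643394), (0.08308465033769608, 0.1116713136434555), 87.60453796386719) [[0.418, -0.023, 0.016], [0.524, 0.031, 0.062]]
side 0.58 [ 0.4704 -0.3238  0.0161] ((0.47024548053741455, -0.31858760118484497), (0.014035796746611595, 0.11250831186771393), 0.7493149042129517) [[0.464, -0.372, 0.012], [0.477, -0.266, 0.019]]
side 0.4 [0.5626 0.3474 0.0954] ((0.5634000301361084, 0.3573874533176422), (0.07966859638690948, 0.009165381081402302), 89.5899887084961) [[0.559, 0.321, 0.093], [0.568, 0.397, 0.1]]
```

>>> {"api": "step_arm", "payload": {
  "moves": [
    [0,0,0,0,0,0.115,0.4],
    [0,0,0,0,0,0.115,0.4],
    [0,0,0,0,0,0.115,0.4],
    [0,0,0,0,0,0.115,0.4],
    [0,0,0,0,0,0.115,0.4]
  ]
}}

```text
time: 23.6
ee_pos: [0.4779, -0.012, 0.3463]
tool_rot: [-0.001, 0.286, 0.958, -0.0]
force: [-0.5, 0.6, -0.2]
width: 0.0342
gripper_force: 0.0
```

>>> {"api": "step_arm", "payload": {
  "moves": [
    [0,0,0,0,0,0.115,0.4],
    [0,0,0,0,0,0.115,0.4],
    [0,0,0,0,0,0.115,0.4],
    [0,0,0,0,0,0.115,0.4],
    [0,0,0,0,0,0.115,0.4]
  ]
}}

```text
time: 24.02
ee_pos: [0.478, -0.0121, 0.3463]
tool_rot: [-0.001, 0.546, 0.838, -0.001]
force: [0.1, -0.1, 0.2]
width: 0.0341
gripper_force: 0.0
```

>>> {"api": "step_arm", "payload": {
  "moves": [
    [0,0,0,0,0,0.115,0.4],
    [0,0,0,0,0,0.115,0.4],
    [0,0,0,0,0,0.115,0.4],
    [0,0,0,0,0,0.115,0.4],
    [40,7,0,0,0,0,0.4]
  ]
}}

```text
time: 24.43
ee_pos: [0.4865, 0.0237, 0.3463]
tool_rot: [-0.0, 0.725, 0.689, -0.002]
force: [2.7, -0.1, -0.1]
width: 0.0344
gripper_force: 0.0
```

>>> {"api": "step_arm", "payload": {
  "moves": [
    [40,7,0,0,0,0,0.4],
    [40,7,0,0,0,0,0.4],
    [40,7,0,0,0,0,0.4],
    [40,7,0,0,0,0,0.4],
    [40,7,0,0,0,0,0.4]
  ]
}}

```text
time: 24.85
ee_pos: [0.5292, 0.2282, 0.3461]
tool_rot: [-0.001, 0.72, 0.694, -0.001]
force: [0.8, -0.6, 0.5]
width: 0.0346
gripper_force: 0.0
```

>>> {"api": "step_arm", "payload": {
  "moves": [
    [40,7,0,0,0,0,0.4],
    [40,7,0,0,0,0,0.4],
    [40,7,0,0,0,0,0.4],
    [40,7,0,0,0,0,0.4],
    [0,0,0,0,0,0,0.4]
  ]
}}

```text
time: 25.27
ee_pos: [0.5628, 0.3914, 0.3443]
tool_rot: [-0.001, 0.719, 0.695, -0.0]
force: [-0.6, -0.9, -0.8]
width: 0.0343
gripper_force: 0.0
```

```bash
python3 d.py .5656 .384 .246 -2.2; python3 rk.py w6.png
```

```text
now [0.5628 0.3914 0.3443] shift(mm) now-axes [-7.4  3.3 98.3] target-axes [-7.2  3.1 98.3] rotvec [-0.003 -0.001  0.005] w 0.0343
[0.5628 0.3914 0.3443]
stick_1 0.73 [272. 156.  24. 154.] [0.5659 0.3839 0.0946] top 0.0967 ((0.5653528571128845, 0.37636062502861023), (0.11438340693712234, 0.015101922675967216), 87.61009216308594) 0.319 0.434
base ((0.528552770614624, 0.3188514709472656), (0.2698526978492737, 0.13017062842845917), 87.76898956298828)
```

>>> {"api": "step_arm", "payload": {
  "moves": [
    [-5,3,30,0,0,0,0.4],
    [0,0,20,0,0,0,0.4],
    [0,0,0,0,0,0,0.4],
    [0,0,0,0,0,0,0.4]
  ]
}}

```text
time: 25.75
ee_pos: [0.5661, 0.3785, 0.2968]
tool_rot: [-0.0, 0.721, 0.693, -0.002]
force: [0.2, -0.8, 1.2]
width: 0.0344
gripper_force: 0.0
```

```bash
python3 d.py .5656 .384 .246 -2.2
```

```text
now [0.5661 0.3785 0.2968] shift(mm) now-axes [ 5.6 -0.6 50.8] target-axes [ 5.5 -0.8 50.8] rotvec [-0.003  0.002 -0.001] w 0.0344
```

>>> {"api": "step_arm", "payload": {
  "moves": [
    [3,0,25,0,0,0,0.4],
    [0,0,25,0,0,0,0.4],
    [0,0,0,0,0,0,0.4],
    [0,0,0,0,0,0,0],
    [0,0,0,0,0,0,0]
  ]
}}

```text
time: 26.17
ee_pos: [0.5652, 0.3829, 0.2494]
tool_rot: [-0.001, 0.721, 0.693, -0.001]
force: [-1.3, 1.2, 2.6]
width: 0.012
gripper_force: 60.8
```

>>> {"api": "step_arm", "payload": {
  "moves": [
    [0,0,0,0,0,0,0],
    [0,0,0,0,0,0,0],
    [0,0,0,0,0,0,0]
  ]
}}

```text
time: 26.42
ee_pos: [0.5651, 0.383, 0.2496]
tool_rot: [-0.001, 0.72, 0.694, -0.001]
force: [-8.1, -1.0, 0.1]
width: 0.0118
gripper_force: 58.4
```

>>> {"api": "step_arm", "payload": {
  "moves": [
    [0,-4,0,0,0,0,0],
    [0,-5,0,0,0,0,0],
    [0,-6,0,0,0,0,0],
    [0,-6,0,0,0,0,0],
    [0,-6,0,0,0,0,0]
  ]
}}

```text
time: 26.83
ee_pos: [0.5392, 0.3839, 0.2494]
tool_rot: [0.0, 0.721, 0.693, 0.001]
force: [0.2, -0.5, 0.6]
width: 0.0115
gripper_force: 59.0
```

>>> {"api": "step_arm", "payload": {
  "moves": [
    [0,0,0,0,0,0,0],
    [0,0,-30,0,0,0,0],
    [0,0,-40,0,0,0,0],
    [0,0,0,0,0,0,0]
  ]
}}

```text
time: 27.17
ee_pos: [0.5404, 0.3848, 0.3265]
tool_rot: [0.002, 0.72, 0.694, 0.007]
force: [1.2, 0.7, 1.2]
width: 0.0119
gripper_force: 59.0
```

```bash
python3 d.py .559 -.0922 .31 0; python3 - <<'E'
from h import *
for n in ['side','scene']:
  p,d,c=grab(n,'s2%s.png'%n)
  for m in finder.masks_of('stick_1',n)[:5]:
    Q=cloud(d,c,cv2.erode(m['pixels'].astype(np.uint8),np.ones((2,2)))>0)
    if len(Q): print(n,round(m['score'],2),np.median(Q,0).round(4),len(Q),np.percentile(Q,5,0).round(3),np.percentile(Q,95,0).round(3))
E
```

```text
now [0.5404 0.3848 0.3265] shift(mm) now-axes [-476.1   36.4   13.5] target-axes [-477.    18.6   16.5] rotvec [ 0.012 -0.007 -0.038] w 0.0119
side 0.74 [ 0.4777 -0.0173  0.057 ] 223 [ 0.429 -0.021  0.031] [0.524 0.009 0.061]
side 0.57 [0.5565 0.2175 0.0954] 55 [0.551 0.19  0.084] [0.564 0.276 0.097]
side 0.38 [0.5412 0.3597 0.173 ] 41 [0.536 0.323 0.17 ] [0.546 0.414 0.175]
scene 0.79 [0.5599 0.2486 0.0959] 143 [0.556 0.199 0.092] [0.566 0.3   0.099]
scene 0.63 [ 0.4783 -0.0077  0.0595] 131 [ 0.428 -0.013  0.054] [ 0.525 -0.005  0.064]
scene 0.48 [0.5425 0.4091 0.1668] 211 [0.534 0.327 0.159] [0.549 0.434 0.171]
```

>>> {"api": "step_arm", "payload": {
  "moves": [
    [-39,3,0,0,0,0,0],
    [-39,3,0,0,0,0,0],
    [-39,3,0,0,0,0,0],
    [-39,3,0,0,0,0,0],
    [-39,3,0,0,0,0,0]
  ]
}}

```text
time: 27.78
ee_pos: [0.5461, 0.1868, 0.3162]
tool_rot: [-0.001, 0.72, 0.694, -0.001]
force: [0.6, -0.8, 0.2]
width: 0.0117
gripper_force: 59.0
```

>>> {"api": "step_arm", "payload": {
  "moves": [
    [-39,3,0,0,0,0,0],
    [-39,3,0,0,0,0,0],
    [-39,3,0,0,0,0,0],
    [-39,3,0,0,0,0,0],
    [-39,3,0,0,0,0,0]
  ]
}}

```text
time: 28.2
ee_pos: [0.5537, -0.0087, 0.3163]
tool_rot: [-0.001, 0.72, 0.694, -0.001]
force: [1.0, -0.2, 0.2]
width: 0.0118
gripper_force: 59.0
```

>>> {"api": "step_arm", "payload": {
  "moves": [
    [-39,3,0,0,0,0,0],
    [-39,3,0,0,0,0,0],
    [-8,0,0,0,0,-0.038,0],
    [0,0,0,0,0,0,0],
    [0,0,0,0,0,0,0]
  ]
}}

```text
time: 28.62
ee_pos: [0.5567, -0.0933, 0.3165]
tool_rot: [-0.001, 0.708, 0.706, -0.0]
force: [-0.7, 0.6, -0.6]
width: 0.0118
gripper_force: 59.0
```

```bash
python3 d.py .559 -.094 .2155 0
```

```text
now [ 0.5567 -0.0933  0.3165] shift(mm) now-axes [ -0.8   2.5 101. ] target-axes [ -0.7   2.3 101. ] rotvec [-0.002 -0.001 -0.002] w 0.0118
```

>>> {"api": "step_arm", "payload": {
  "moves": [
    [-1,2.5,40,0,0,0,0],
    [0,0,35,0,0,0,0],
    [0,0,18,0,0,0,0],
    [0,0,7,0,0,0,0],
    [0,0,0,0,0,0,0]
  ]
}}

```text
time: 29.03
ee_pos: [0.5593, -0.0924, 0.2161]
tool_rot: [-0.002, 0.707, 0.708, -0.001]
force: [-0.7, -0.7, 0.0]
width: 0.0118
gripper_force: 59.2
```

>>> {"api": "step_arm", "payload": {
  "moves": [
    [0,0,2,0,0,0,0],
    [0,0,0,0,0,0,0],
    [0,0,0,0,0,0,0]
  ]
}}

```text
time: 29.28
ee_pos: [0.56, -0.0939, 0.217]
tool_rot: [0.001, 0.707, 0.707, 0.001]
force: [0.4, -0.7, -0.4]
width: 0.0118
gripper_force: 59.1
```

>>> {"api": "step_arm", "payload": {
  "moves": [
    [0,0,2,0,0,0,0],
    [0,0,0,0,0,0,0.35],
    [0,0,0,0,0,0,0.35],
    [0,0,0,0,0,0,0.35],
    [0,0,-30,0,0,0,0.4]
  ]
}}

```text
time: 29.7
ee_pos: [0.5579, -0.0937, 0.2393]
tool_rot: [-0.004, 0.707, 0.707, -0.002]
force: [-0.9, -0.1, -0.8]
width: 0.0339
gripper_force: 0.0
```

>>> {"api": "step_arm", "payload": {
  "moves": [
    [0,0,-40,0,0,0,0.4],
    [0,0,-40,0,0,0,0.4],
    [0,0,-20,0,0,0.039,0.4],
    [0,0,0,0,0,0,0.4],
    [0,0,0,0,0,0,0.4]
  ]
}}

```text
time: 30.12
ee_pos: [0.5596, -0.0942, 0.3449]
tool_rot: [0.001, 0.721, 0.693, 0.001]
force: [0.3, 1.4, -0.3]
width: 0.0343
gripper_force: 0.0
```

```bash
python3 d.py .5605 .252 .34 -2.2; python3 - <<'E'
from h import *
for n in ['wrist','side']:
  p,d,c=grab(n,'w7%s.png'%n)
  for m in finder.masks_of('stick_1',n)[:3]:
    Q=cloud(d,c,cv2.erode(m['pixels'].astype(np.uint8),np.ones((2,2)))>0); print(n,round(m['score'],2),np.median(Q,0).round(4),cv2.minAreaRect(Q[:,:2].astype(np.float32)),np.percentile(Q,[2,98],0).round(3).tolist())
E
```

```text
now [ 0.5596 -0.0942  0.3449] shift(mm) now-axes [345.9 -12.6   4.6] target-axes [345.9 -12.4   4.9] rotvec [ 0.003  0.001 -0.   ] w 0.0343
wrist 0.86 [ 0.5612 -0.0923  0.0585] ((0.5631057024002075, -0.1174829751253128), (0.01873713545501232, 0.14798006415367126), 1.3604246377944946) [[0.554, -0.156, 0.054], [0.568, -0.044, 0.061]]
wrist 0.46 [ 0.53   -0.2714  0.0156] ((0.5289080739021301, -0.28055304288864136), (0.08316803723573685, 0.014453954063355923), 89.25824737548828) [[0.523, -0.316, 0.007], [0.536, -0.24, 0.018]]
side 0.73 [ 0.7285 -0.3143  0.0684] ((0.7323960661888123, -0.30382025241851807), (0.04867194592952728, 0.06302393227815628), 46.42148208618164) [[0.705, -0.327, 0.007], [0.762, -0.286, 0.116]]
side 0.7 [ 0.4756 -0.0174  0.0574] ((0.47308844327926636, -0.003454115241765976), (0.10727912187576294, 0.04285867512226105), 1.1001238822937012) [[0.425, -0.024, 0.049], [0.526, -0.011, 0.063]]
side 0.64 [ 0.5563 -0.1051  0.0595] ((0.5580225586891174, -0.09000299870967865), (0.13713617622852325, 0.01981278695166111), 85.70816040039062) [[0.551, -0.157, 0.03], [0.567, -0.049, 0.063]]
```

>>> {"api": "step_arm", "payload": {
  "moves": [
    [38,-1,0,0,0,0,0.4],
    [38,-1,0,0,0,0,0.4],
    [38,-1,0,0,0,0,0.4],
    [38,-1,0,0,0,0,0.4],
    [38,-1,0,0,0,0,0.4]
  ]
}}

```text
time: 30.73
ee_pos: [0.5616, 0.0975, 0.3423]
tool_rot: [-0.001, 0.721, 0.693, -0.001]
force: [0.5, 0.1, -0.9]
width: 0.0343
gripper_force: 0.0
```

>>> {"api": "step_arm", "payload": {
  "moves": [
    [38,-1,0,0,0,0,0.4],
    [38,-2,0,0,0,0,0.4],
    [38,-2,0,0,0,0,0.4],
    [38,-2,0,0,0,0,0.4],
    [0,0,0,0,0,0,0.4]
  ]
}}

```text
time: 31.15
ee_pos: [0.5597, 0.2541, 0.342]
tool_rot: [-0.001, 0.719, 0.695, -0.0]
force: [-1.0, -0.9, 0.7]
width: 0.0341
gripper_force: 0.0
```

>>> {"api": "step_arm", "payload": {
  "moves": [
    [0,0,0,0,0,0,0.4],
    [0,0,20,0,0,0,0.4],
    [0,0,0,0,0,0,0.4],
    [0,0,0,0,0,0,0.4]
  ]
}}

```text
time: 31.48
ee_pos: [0.5609, 0.2467, 0.3223]
tool_rot: [-0.001, 0.721, 0.693, -0.002]
force: [-0.5, 0.2, 1.0]
width: 0.0341
gripper_force: 0.0
```

```bash
python3 d.py .5605 .252 .247 -2.2; python3 rk.py w8.png
```

```text
now [0.5609 0.2467 0.3223] shift(mm) now-axes [ 5.4 -0.3 75.3] target-axes [ 5.3 -0.6 75.3] rotvec [-0.004  0.001 -0.002] w 0.0341
[0.5609 0.2467 0.3223]
stick_1 0.91 [266. 141.  30. 174.] [0.5608 0.2536 0.0945] top 0.0967 ((0.5609028935432434, 0.24437052011489868), (0.11473312228918076, 0.015077865682542324), 88.55366516113281) 0.187 0.302
base ((0.4971938133239746, 0.29233425855636597), (0.21407653391361237, 0.1905926764011383), 87.77066802978516)
```

>>> {"api": "step_arm", "payload": {
  "moves": [
    [4,0,35,0,0,0,0.4],
    [0,0,25,0,0,0,0.4],
    [0,0,14,0,0,0,0.4],
    [0,0,0,0,0,0,0.4],
    [0,0,0,0,0,0,0]
  ]
}}

```text
time: 32.05
ee_pos: [0.5614, 0.2518, 0.25]
tool_rot: [-0.0, 0.721, 0.693, -0.0]
force: [0.6, -0.1, 1.3]
width: 0.0231
gripper_force: 0.0
```

>>> {"api": "step_arm", "payload": {
  "moves": [
    [0,0,0,0,0,0,0],
    [0,0,0,0,0,0,0],
    [0,0,0,0,0,0,0],
    [0,0,0,0,0,0,0]
  ]
}}

```text
time: 32.38
ee_pos: [0.5599, 0.2521, 0.2508]
tool_rot: [-0.001, 0.721, 0.693, -0.001]
force: [-8.1, 0.2, -1.0]
width: 0.0119
gripper_force: 58.4
```

>>> {"api": "step_arm", "payload": {
  "moves": [
    [0,-4,0,0,0,0,0],
    [0,-5,0,0,0,0,0],
    [0,-6,0,0,0,0,0],
    [0,-6,0,0,0,0,0],
    [0,-6,0,0,0,0,0]
  ]
}}

```text
time: 32.8
ee_pos: [0.534, 0.2531, 0.2509]
tool_rot: [0.0, 0.721, 0.693, 0.001]
force: [-0.0, 0.0, -1.2]
width: 0.0115
gripper_force: 59.1
```

>>> {"api": "step_arm", "payload": {
  "moves": [
    [0,0,0,0,0,0,0],
    [0,0,-30,0,0,0,0],
    [0,0,-40,0,0,0,0],
    [0,0,0,0,0,0,0],
    [0,0,0,0,0,0,0]
  ]
}}

```text
time: 33.22
ee_pos: [0.5346, 0.2534, 0.3228]
tool_rot: [0.001, 0.721, 0.693, 0.003]
force: [0.1, -0.2, -0.9]
width: 0.0115
gripper_force: 59.1
```

```bash
python3 d.py .5015 -.0698 .2155 -45; python3 - <<'E'
from h import *
for n in ['side','scene']:
  p,d,c=grab(n,'s3%s.png'%n)
  for m in finder.masks_of('stick_1',n)[:5]:
    Q=cloud(d,c,cv2.erode(m['pixels'].astype(np.uint8),np.ones((2,2)))>0)
    if len(Q): print(n,round(m['score'],2),np.median(Q,0).round(4),len(Q),np.percentile(Q,5,0).round(3),np.percentile(Q,95,0).round(3))
E
```

```text
now [0.5346 0.2534 0.3228] shift(mm) now-axes [-324.5  -21.2  106.4] target-axes [-252.   205.1  107.3] rotvec [ 0.005 -0.004  0.747] w 0.0115
side 0.74 [ 0.5564 -0.1005  0.0601] 138 [ 0.552 -0.153  0.057] [ 0.561 -0.053  0.062]
side 0.67 [0.7071 0.2385 0.0648] 596 [0.681 0.227 0.023] [0.736 0.255 0.112]
side 0.52 [ 0.4742 -0.0181  0.0571] 154 [ 0.434 -0.021  0.051] [ 0.521 -0.015  0.061]
side 0.39 [0.5347 0.2362 0.1677] 78 [0.528 0.192 0.163] [0.541 0.285 0.171]
side 0.26 [ 0.6306 -0.0729  0.0381] 8028 [ 0.475 -0.16   0.017] [0.714 0.074 0.107]
scene 0.71 [ 0.5612 -0.0903  0.06  ] 156 [ 0.555 -0.138  0.053] [ 0.565 -0.045  0.064]
scene 0.68 [ 0.4772 -0.0085  0.059 ] 161 [ 0.416 -0.021  0.026] [ 0.526 -0.005  0.064]
scene 0.66 [0.537  0.2843 0.1648] 118 [0.531 0.197 0.158] [0.542 0.302 0.168]
```

>>> {"api": "step_arm", "payload": {
  "moves": [
    [-36,-2,0,0,0,0,0],
    [-36,-2,0,0,0,0,0],
    [-36,-2,0,0,0,0,0],
    [-36,-2,0,0,0,0,0],
    [-36,-2,0,0,0,0,0]
  ]
}}

```text
time: 33.83
ee_pos: [0.5164, 0.0722, 0.3186]
tool_rot: [-0.001, 0.721, 0.693, -0.001]
force: [0.7, -0.4, -0.7]
width: 0.0117
gripper_force: 59.1
```

>>> {"api": "step_arm", "payload": {
  "moves": [
    [-36,-2,0,0,0,0,0],
    [-36,-2,0,0,0,0,0],
    [-36,-3,0,0,0,0,0],
    [-36,-3,0,0,0,0,0],
    [0,0,0,0,0,0.107,0]
  ]
}}

```text
time: 34.25
ee_pos: [0.5008, -0.075, 0.3187]
tool_rot: [-0.0, 0.757, 0.653, -0.001]
force: [0.6, -0.0, -0.3]
width: 0.0113
gripper_force: 59.1
```

>>> {"api": "step_arm", "payload": {
  "moves": [
    [0,0,0,0,0,0.107,0],
    [0,0,0,0,0,0.107,0],
    [0,0,0,0,0,0.107,0],
    [0,0,0,0,0,0.107,0],
    [0,0,0,0,0,0.107,0]
  ]
}}

```text
time: 34.67
ee_pos: [0.5013, -0.0699, 0.3185]
tool_rot: [-0.001, 0.904, 0.428, -0.001]
force: [-0.1, 0.4, -0.3]
width: 0.0118
gripper_force: 59.1
```

>>> {"api": "step_arm", "payload": {
  "moves": [
    [0,0,0,0,0,0.107,0],
    [0,0,0,0,0,0,0],
    [0,0,0,0,0,0,0]
  ]
}}

```text
time: 34.92
ee_pos: [0.5014, -0.0698, 0.3189]
tool_rot: [-0.001, 0.924, 0.383, -0.001]
force: [-0.9, 0.4, -0.6]
width: 0.0116
gripper_force: 59.1
```

```bash
python3 d.py .5017 -.0696 .2175 -45
```

```text
now [ 0.5014 -0.0698  0.3189] shift(mm) now-axes [  0.5   0.2 101.4] target-axes [4.000e-01 1.000e-01 1.014e+02] rotvec [-0.002  0.001  0.001] w 0.0116
```

>>> {"api": "step_arm", "payload": {
  "moves": [
    [0,0,40,0,0,0,0],
    [0,0,35,0,0,0,0],
    [0,0,18,0,0,0,0],
    [0,0,8,0,0,0,0],
    [0,0,0,0,0,0,0]
  ]
}}

```text
time: 35.33
ee_pos: [0.5013, -0.0698, 0.2172]
tool_rot: [-0.001, 0.924, 0.382, -0.001]
force: [-0.3, -0.5, 0.4]
width: 0.0116
gripper_force: 59.2
```

>>> {"api": "step_arm", "payload": {
  "moves": [
    [0,0,2,0,0,0,0],
    [0,0,0,0,0,0,0.35],
    [0,0,0,0,0,0,0.35],
    [0,0,0,0,0,0,0.35],
    [0,0,-30,0,0,0,0.4]
  ]
}}

```text
time: 35.75
ee_pos: [0.5001, -0.0695, 0.2436]
tool_rot: [-0.003, 0.924, 0.382, -0.003]
force: [-1.2, -0.9, 0.1]
width: 0.0344
gripper_force: 0.0
```

>>> {"api": "step_arm", "payload": {
  "moves": [
    [0,0,-40,0,0,0,0.5],
    [0,0,-40,0,0,0,0.5],
    [0,0,-25,0,0,0,0.5],
    [0,0,0,0,0,0,0.5],
    [0,0,0,0,0,0,0.5]
  ]
}}

```text
time: 36.17
ee_pos: [0.5015, -0.0698, 0.3537]
tool_rot: [0.001, 0.924, 0.382, 0.002]
force: [-0.6, 0.1, -0.5]
width: 0.043
gripper_force: 0.0
```

```bash
python3 d.py .559 -.0122 .34 0; python3 - <<'E'
from h import *
for n in ['wrist']:
  p,d,c=grab(n,'w9%s.png'%n)
  for m in finder.masks_of('stick_1',n)[:4]:
    Q=cloud(d,c,cv2.erode(m['pixels'].astype(np.uint8),np.ones((2,2)))>0); print(n,round(m['score'],2),np.median(Q,0).round(4),cv2.minAreaRect(Q[:,:2].astype(np.float32)),np.percentile(Q,[2,98],0).round(3).tolist())
E
```

```text
now [ 0.5015 -0.0698  0.3537] shift(mm) now-axes [81.3 -0.3 13.9] target-axes [57.6 57.5 13.7] rotvec [ 0.005 -0.001 -0.788] w 0.043
wrist 0.79 [ 0.5602 -0.0938  0.0585] ((0.561856210231781, -0.11760100722312927), (0.01846027560532093, 0.1484300196170807), 1.063307285308838) [[0.553, -0.156, 0.054], [0.567, -0.044, 0.062]]
wrist 0.77 [ 0.4807 -0.0125  0.0584] ((0.4737776815891266, -0.013852057047188282), (0.11540484428405762, 0.01642020419239998), 0.15317237377166748) [[0.419, -0.019, 0.054], [0.531, -0.006, 0.061]]
wrist 0.74 [ 0.5036 -0.0694  0.0585] ((0.4964533746242523, -0.07683106511831284), (0.11998164653778076, 0.018220828846096992), 45.66721725463867) [[0.458, -0.113, 0.054], [0.54, -0.033, 0.061]]
```

View pics/w9wrist.png

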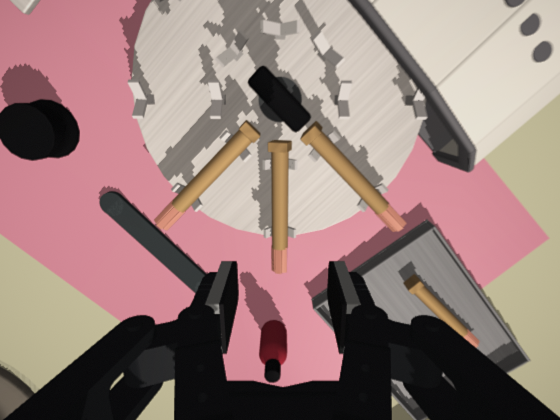

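>>> {"api": "step_arm", "payload": {
  "moves": [
    [40,0,0,0,0,0,0.6],
    [41,0,0,0,0,0,0.6],
    [0,0,0,0,0,-0.112,0.6],
    [0,0,0,0,0,-0.112,0.6],
    [0,0,0,0,0,-0.112,0.6]
  ]
}}

```text
time: 36.68
ee_pos: [0.559, -0.0119, 0.3494]
tool_rot: [-0.001, 0.846, 0.534, -0.002]
force: [0.0, -0.2, 0.5]
width: 0.0514
gripper_force: 0.0
```

>>> {"api": "step_arm", "payload": {
  "moves": [
    [0,0,0,0,0,-0.112,0.6],
    [0,0,0,0,0,-0.112,0.6],
    [0,0,0,0,0,-0.112,0.6],
    [0,0,0,0,0,-0.114,0.6],
    [0,0,0,0,0,0,0.6]
  ]
}}

```text
time: 37.1
ee_pos: [0.5587, -0.0127, 0.3498]
tool_rot: [-0.001, 0.706, 0.708, -0.001]
force: [-1.2, 0.1, 0.4]
width: 0.0513
gripper_force: 0.0
```

>>> {"api": "step_arm", "payload": {
  "moves": [
    [0,0,40,0,0,0,0.6],
    [0,0,20,0,0,0,0.6],
    [0,0,0,0,0,0,0.6],
    [0,0,0,0,0,0,0.6]
  ]
}}

```text
time: 37.43
ee_pos: [0.5586, -0.0127, 0.2903]
tool_rot: [-0.002, 0.709, 0.706, -0.001]
force: [0.7, 0.3, 0.4]
width: 0.0509
gripper_force: 0.0
```

```bash
python3 d.py .5592 -.0121 .2465 0
```

```text
now [ 0.5586 -0.0127  0.2903] shift(mm) now-axes [ 0.5  0.7 43.8] target-axes [ 0.6  0.6 43.8] rotvec [-0.004 -0.001 -0.004] w 0.0509
```

>>> {"api": "step_arm", "payload": {
  "moves": [
    [0.5,0.5,25,0,0,0,0.6],
    [0,0,18,0,0,0,0.6],
    [0,0,0,0,0,0,0.6],
    [0,0,0,0,0,0,0],
    [0,0,0,0,0,0,0]
  ]
}}

```text
time: 37.85
ee_pos: [0.5601, -0.0123, 0.2505]
tool_rot: [0.001, 0.708, 0.706, 0.001]
force: [0.6, -0.8, 0.1]
width: 0.0278
gripper_force: 0.0
```

>>> {"api": "step_arm", "payload": {
  "moves": [
    [0,0,0,0,0,0,0],
    [0,0,0,0,0,0,0],
    [0,0,0,0,0,0,0],
    [0,0,0,0,0,-0.056,0],
    [0,0,0,0,0,-0.1,0]
  ]
}}

```text
time: 38.27
ee_pos: [0.5588, -0.0123, 0.2506]
tool_rot: [-0.0, 0.65, 0.76, -0.0]
force: [-7.5, -0.1, 7.6]
width: 0.0146
gripper_force: 60.9
```

>>> {"api": "step_arm", "payload": {
  "moves": [
    [0,0,0,0,0,-0.1,0],
    [0,0,0,0,0,-0.1,0],
    [0,0,0,0,0,-0.1,0],
    [0,0,0,0,0,-0.1,0],
    [0,0,0,0,0,-0.1,0]
  ]
}}

```text
time: 38.68
ee_pos: [0.5588, -0.0123, 0.2506]
tool_rot: [-0.0, 0.44, 0.898, -0.0]
force: [-7.3, -0.4, 7.1]
width: 0.0146
gripper_force: 60.7
```

>>> {"api": "step_arm", "payload": {
  "moves": [
    [0,0,0,0,0,-0.1,0],
    [0,0,0,0,0,-0.1,0],
    [0,0,0,0,0,-0.1,0],
    [0,0,0,0,0,-0.1,0],
    [0,0,0,0,0,-0.1,0]
  ]
}}

```text
time: 39.1
ee_pos: [0.5588, -0.0122, 0.2506]
tool_rot: [-0.0, 0.205, 0.979, -0.0]
force: [-6.6, -0.6, 7.0]
width: 0.0152
gripper_force: 60.8
```

>>> {"api": "step_arm", "payload": {
  "moves": [
    [0,0,0,0,0,-0.1,0],
    [0,0,0,0,0,-0.1,0],
    [0,0,0,0,0,-0.1,0],
    [0,0,0,0,0,-0.1,0],
    [0,0,0,0,0,-0.1,0]
  ]
}}

```text
time: 39.52
ee_pos: [0.5588, -0.0122, 0.2506]
tool_rot: [-0.0, -0.044, 0.999, -0.0]
force: [-7.1, 0.2, 7.2]
width: 0.0145
gripper_force: 60.8
```

>>> {"api": "step_arm", "payload": {
  "moves": [
    [0,0,0,0,0,-0.1,0],
    [0,0,0,0,0,-0.1,0],
    [0,0,0,0,0,-0.1,0],
    [0,0,0,0,0,-0.1,0],
    [0,0,0,0,0,-0.1,0]
  ]
}}

```text
time: 39.93
ee_pos: [0.5588, -0.0122, 0.2506]
tool_rot: [-0.0, -0.29, 0.957, 0.0]
force: [-6.9, -0.0, 7.1]
width: 0.015
gripper_force: 60.7
```

>>> {"api": "step_arm", "payload": {
  "moves": [
    [0,0,0,0,0,-0.1,0],
    [0,0,0,0,0,-0.1,0],
    [0,0,0,0,0,0,0],
    [0,0,0,0,0,0,0]
  ]
}}

```text
time: 40.27
ee_pos: [0.5588, -0.0121, 0.2506]
tool_rot: [-0.0, -0.382, 0.924, 0.0]
force: [-7.0, -0.2, 8.0]
width: 0.0147
gripper_force: 60.7
```

```bash
python3 d.py .5592 -.0121 .2465 135; python3 - <<'E'
from h import *
s=read_state(); print(s['q'].round(3),s['wrist_torque'].round(2))
E
```

```text
now [ 0.5588 -0.0121  0.2506] shift(mm) now-axes [-0.3 -0.3  4.1] target-axes [-0.3 -0.3  4.1] rotvec [ 0.    -0.001 -0.002] w 0.0147
[-0.159  0.568  1.625 -0.     0.95  -2.513] [0.01 1.07 0.06]
```

>>> {"api": "step_arm", "payload": {
  "moves": [
    [0,0,0,0,0,0,0.6],
    [0,0,0,0,0,0,0.6],
    [0,0,0,0,0,0,0.6],
    [0,0,-30,0,0,0,0.6],
    [0,0,-40,0,0,0,0.6]
  ]
}}

```text
time: 40.68
ee_pos: [0.5587, -0.0121, 0.3167]
tool_rot: [-0.003, -0.382, 0.924, 0.002]
force: [1.4, -0.2, 0.7]
width: 0.0514
gripper_force: 0.0
```

>>> {"api": "step_arm", "payload": {
  "moves": [
    [0,0,-40,0,0,0,0],
    [29,29,0,0,0,0,0],
    [29,29,0,0,0,0,0],
    [0,0,0,0,0,0,0],
    [0,0,0,0,0,0,0]
  ]
}}

```text
time: 41.1
ee_pos: [0.4756, -0.0118, 0.3591]
tool_rot: [-0.0, -0.382, 0.924, 0.0]
force: [1.0, 0.0, 0.2]
width: -0.0002
gripper_force: 0.0
```

```bash
python3 d.py .679 -.0122 .31 135; python3 - <<'E'
from h import *
for n in ['wrist','side','scene']:
  p,d,c=grab(n,'e%s.png'%n)
  for l in ['stick_1','start_top']:
   for m in finder.masks_of(l,n)[:4]:
    Q=cloud(d,c,m['pixels'])
    if len(Q):
      T=Q[Q[:,2]>Q[:,2].max()-.006]
      print(n,l,round(m['score'],2),(np.array(m['box'])*[560,420,560,420]).round(),np.median(Q,0).round(4),T.mean(0).round(4),np.percentile(Q,[2,98],0).round(3).tolist())
E
python3 tray.py
```

```text
now [ 0.4756 -0.0118  0.3591] shift(mm) now-axes [-143.9 -143.8   49. ] target-axes [-143.5 -144.1   49.1] rotvec [ 0.    -0.    -0.003] w -0.0002
wrist stick_1 0.94 [ 64. 248. 125.  23.] [ 0.6135 -0.0681  0.0584] [ 0.6288 -0.1033  0.0855] [[0.578, -0.107, 0.026], [0.653, -0.031, 0.061]]
wrist stick_1 0.75 [214. 288.  20.  34.] [0.5889 0.0212 0.0582] [ 0.4844 -0.0346  0.2316] [[0.485, -0.035, 0.048], [0.6, 0.033, 0.23]]
wrist stick_1 0.6 [  2.   1. 172. 124.] [ 0.5206 -0.2247  0.0022] [ 0.5247 -0.2036  0.0181] [[0.444, -0.278, 0.0], [0.58, -0.187, 0.019]]
wrist stick_1 0.56 [139. 275.  62.  57.] [ 0.6224 -0.0137  0.0586] [ 0.6233 -0.0127  0.0592] [[0.592, -0.019, 0.05], [0.66, -0.006, 0.062]]
side stick_1 0.7 [308. 225.  32.  15.] [ 0.6021 -0.0635  0.0587] [ 0.6033 -0.0631  0.0601] [[0.575, -0.094, 0.05], [0.63, -0.036, 0.062]]
side stick_1 0.7 [316. 217.  21.   6.] [ 0.6111 -0.0172  0.0578] [ 0.61   -0.0163  0.0591] [[0.59, -0.021, 0.052], [0.633, -0.012, 0.062]]
side stick_1 0.47 [205. 182.  32.  16.] [0.3543 0.2443 0.0207] [0.353  0.251  0.0264] [[0.309, 0.224, 0.003], [0.396, 0.2
[... 159 characters left out ...]
 stick_1 0.49 [269. 238.   4.   4.] [0.5883 0.0192 0.0616] [0.5892 0.019  0.0631] [[0.579, 0.011, 0.051], [0.596, 0.03, 0.067]]
scene start_top 0.53 [230. 233.   9.   6.] [ 0.68   -0.0103  0.1274] [ 0.6786 -0.0114  0.1279] [[0.67, -0.021, 0.122], [0.688, -0.002, 0.13]]
[ 0.4779 -0.0121  0.3584] -5.75733711322186e-05
tray scene ((0.496134877204895, -0.29678621888160706), (0.2175578773021698, 0.15309204161167145), 83.99101257324219)
cured 0.5 [ 0.528 -0.291  0.016] 123
cured 0.42 [ 0.469 -0.285  0.016] 113
tray side ((0.4947621524333954, -0.2970869243144989), (0.21283693611621857, 0.14606916904449463), 83.671630859375)
cured 0.86 [ 0.524 -0.303  0.016] 326
cured 0.81 [ 0.465 -0.299  0.016] 358
```

View pics/ewrist.png

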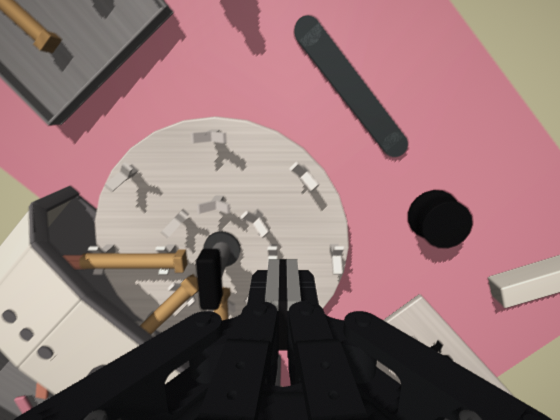

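>>> {"api": "step_arm", "payload": {
  "moves": [
    [-28.3,-28.3,0,0,0,0,0],
    [-28.3,-28.3,0,0,0,0,0],
    [-28.3,-28.3,0,0,0,0,0],
    [-28.3,-28.3,0,0,0,0,0],
    [-28.3,-28.3,0,0,0,0,0]
  ]
}}

```text
time: 42.27
ee_pos: [0.6791, -0.0124, 0.3587]
tool_rot: [0.0, -0.382, 0.924, -0.0]
force: [1.9, -0.8, 0.5]
width: 0.0001
gripper_force: 0.0
```

>>> {"api": "step_arm", "payload": {
  "moves": [
    [0,0,30,0,0,0,0],
    [0,0,15,0,0,0,0],
    [0,0,0,0,0,0,0],
    [0,0,0,0,0,0,0],
    [0,0,0,0,0,0,0]
  ]
}}

```text
time: 42.68
ee_pos: [0.6775, -0.0125, 0.315]
tool_rot: [0.001, -0.382, 0.924, -0.0]
force: [0.8, -0.2, -0.2]
width: -0.0001
gripper_force: 0.0
```

```bash
python3 d.py .678 -.0122 .301 135
```

```text
now [ 0.6775 -0.0125  0.315 ] shift(mm) now-axes [-0.5 -0.1 14. ] target-axes [-0.5 -0.1 14. ] rotvec [-0.001  0.001 -0.002] w -0.0001
```

>>> {"api": "step_arm", "payload": {
  "moves": [
    [0,0,10,0,0,0,0],
    [0,0,4,0,0,0,0],
    [0,0,0,0,0,0,0]
  ]
}}

```text
time: 42.93
ee_pos: [0.6773, -0.0125, 0.2996]
tool_rot: [0.0, -0.382, 0.924, -0.0]
force: [-0.4, 0.4, 3.4]
width: -0.0001
gripper_force: 1.3
```

>>> {"api": "step_arm", "payload": {
  "moves": [
    [0,0,3,0,0,0,0],
    [0,0,0,0,0,0,0],
    [0,0,0,0,0,0,0]
  ]
}}

```text
time: 43.18
ee_pos: [0.6775, -0.0125, 0.2974]
tool_rot: [0.0, -0.382, 0.924, -0.0]
force: [-0.7, -0.4, 3.4]
width: -0.0001
gripper_force: 2.1
```

>>> {"api": "step_arm", "payload": {
  "moves": [
    [0,0,2,0,0,0,0],
    [0,0,0,0,0,0,0],
    [0,0,0,0,0,0,0]
  ]
}}

```text
time: 43.43
ee_pos: [0.6774, -0.0125, 0.2964]
tool_rot: [0.001, -0.382, 0.924, -0.0]
force: [-4.1, 0.5, 10.3]
width: -0.0003
gripper_force: 5.3
```

>>> {"api": "step_arm", "payload": {
  "moves": [
    [0,0,1.5,0,0,0,0],
    [0,0,0,0,0,0,0],
    [0,0,0,0,0,0,0]
  ]
}}

```text
time: 43.68
ee_pos: [0.6773, -0.0124, 0.2963]
tool_rot: [0.001, -0.382, 0.924, -0.001]
force: [-7.1, -0.4, 17.3]
width: 0.0001
gripper_force: 8.6
```

>>> {"api": "step_arm", "payload": {
  "moves": [
    [0,0,-20,0,0,0,0],
    [0,0,-40,0,0,0,0],
    [0,0,-40,0,0,0,0],
    [0,0,0,0,0,0,0],
    [0,0,0,0,0,0,0]
  ]
}}

```text
time: 44.1
ee_pos: [0.6777, -0.0124, 0.3962]
tool_rot: [0.003, -0.382, 0.924, -0.001]
force: [0.1, 0.1, -0.2]
width: 0.0001
gripper_force: 0.0
```

```bash
python3 - <<'E'
from h import *
for n in ['side','scene']:
  p,d,c=grab(n,'f%s.png'%n)
  for l in ['stick_1','start_top']:
   for m in finder.masks_of(l,n)[:3]:
    Q=cloud(d,c,m['pixels'])
    if len(Q): print(n,l,round(m['score'],2),np.median(Q,0).round(4),Q[:,2].max().round(4))
E
python3 tray.py
```

```text
side stick_1 0.65 [ 0.6044 -0.0635  0.0587] 0.0635
side start_top 0.63 [ 0.6772 -0.0183  0.1273] 0.1303
scene stick_1 0.55 [0.5883 0.0187 0.0607] 0.0666
scene stick_1 0.44 [ 0.589  -0.0385  0.06  ] 0.0639
[ 0.6775 -0.0125  0.3915] 1.3328839781820232e-05
tray scene ((0.5475887656211853, -0.31568223237991333), (0.23772160708904266, 0.10027753561735153), 62.62947463989258)
cured 0.6 [0.538 0.332 0.009] 5583
cured 0.58 [ 0.589 -0.039  0.06 ] 31
tray side ((0.49464449286460876, -0.2976381778717041), (0.21205635368824005, 0.14575235545635223), 83.9023666381836)
cured 0.88 [ 0.524 -0.301  0.016] 355
cured 0.61 [ 0.465 -0.296  0.016] 373
```

Bottomed out (stop force 17 N at 5 mm travel) and the button is back out at 0.127 m. The sticks have not moved and the tray contents are intact.

```bash
python3 -c "
from workcell import ticket; print(ticket.finish_job())"
```

```text
the job is handed in; nothing more can be done
None
```

I handed the job in: three painted sticks (stick_1 was absent) are in cradles under the lamp, both finished sticks are in the tray, which got nudged about 2 cm during the run, and the start button was pressed fully and let go. No verdict came back.

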